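# Turn the sample row round into the empty tray

## Robot

A 6-joint arm with a two-finger parallel gripper is mounted at the origin on a cart in front of the work surface, level with it; the furniture and walls round the work are solid. World frame = base frame: x ahead of the robot, y to its left, z up, the work surface at z = 0. Lengths are in m, angles in rad, forces in N, time in s.
With the tool pointing down it reaches from about 0.35 to 0.85 m from the base axis. Payload 8.1 kg.
Tool frame: the origin (TCP) lies between the finger pads; the fingertips stand 14 mm ahead of it and the grasp point (between the pads) lies 5 mm behind it; z points along the fingers, y is the direction in which the jaws open and shut (so a half turn about z gives the same grasp; the last joint's range is limited). The gripper opens to 93 mm and grips with 3 to 60 N. Pads are 15 mm wide; open, the fingers measure 128 mm over their backs; the gripper's body (75 mm by 188 mm) begins 65 mm behind the grasp point.
Start: joints at [-1.396, 0.13, 1.488, -0, 1.523, -0.085], TCP at [0.154, -0.58, 0.233] pointing down, gripper open.
Joint ranges: [-2.96, 2.96], [-0.89, 2.26], [0.02, 2.5], [-1.34, 4.48], [0, 2.73], [-2.66, 2.66]. Speed limits (rad/s): [2.39, 2.39, 2.79, 3.14, 3.14, 3.14].

## Interface

Orientations are given as a rotation vector (axis times angle).
In Python, from plant import robot gives the robot as it stands.
- The arm moves only by the tool step_arm, never from a script. Its argument "targets" is a list of rows, each an object of numbers: "tx", "ty", "tz": the shift along the tool's x, y, z in mm; "ax", "ay", "az": the turn, a rotation vector about the tool's x, y, z in rad; "grip": the closure in counts, from 0 (fully open) to 255 (shut). In form: [{"tx": .., "ty": .., "tz": .., "ax": .., "ay": .., "az": .., "grip": ..}, ...]. A call has 1 to 20 rows; each row shifts and turns the commanded pose from where the row before left it, along the tool's axes as they then stand; what a row does not reach is not made up. A row lasts 1/10 s, in which the tool goes at most 50 mm and 8.59 degrees, less where a joint would pass 70% of its speed; a pose out of reach is approached as far as the arm can. A call with a gripper value outside its range is refused whole. The fingers move at their own pace and stop on an object; "squeeze" is the grip in N (left out, the last holds). Time passes only in rows, so rows that do not move let the fingers close. It gives the time, the measured TCP pose, the force and the opening at its end, in the units of the state.
- robot.read_state(): the state, without advancing time (a new reading comes with each control period).
- robot.read_camera(name): name is "side" or "top" or "wrist"; returns a dict with "frame" (384x512x3 uint8, blue, green, red), "fx", "fy", "cx", "cy" (pixels), "R" (3x3) and "t" (3): a world point X has camera coordinates R X + t. Camera axes: x right, y down, z forward; pixel columns grow to the right and rows downward; lengths in m; the calibration is good to about 2 mm. A picture is of the moment at which its call begins. There is no depth.
- robot.close_job(): hands the job in, once; it reports no verdict.
The state is a dict: "t": time; "q": joint angles; "dq": joint speeds; "joint_torque": joint torques, N m; "tool_pos": TCP position; "orientation": TCP orientation; "force": force on the tool from outside, world axes, zero at the start; "wrist_torque": the same for the moment, N m; "opening": finger opening in m.
Only numpy, scipy, OpenCV 4.12 (cv2) and the standard library are available. Lean on these libraries where they do the work, as an engineer would, in place of code of your own. Each camera call takes 0.05 s, during which the arm holds its last target.

## Task

Move the row of four containers from the full tray into the empty tray in reverse order, one to a compartment: seen from the robot, the leftmost in the full tray goes to the rightmost compartment of the empty tray, the next to the one beside it, and so on, so that the last in the queue becomes the first. Stand each one upright and flat on the floor of its compartment, roughly in the middle, and do not tip any over on the way.

Things in the scene. Friction and masses are not known exactly. Their poses are not given: they have to be found in the camera images.
- full_tray: Low fixed grey metal tray 78 (x) x 306 (y, along the row) x 10 mm; 2 mm walls, 10 mm high, make four 74 mm square compartments centred at x = 0, y = -114, -38, 38, 114 mm; floor 4 mm above the table. Origin: centre of underside; +y to the robot's left within 0.25 rad, z up. Holds the four containers at the start, each on a 2 mm rubber pad.
- empty_tray: Low fixed grey metal tray 78 (x) x 306 (y, along the row) x 10 mm; 2 mm walls, 10 mm high, make four 74 mm square compartments centred at x = 0, y = -114, -38, 38, 114 mm; floor 4 mm above the table. Origin: centre of underside; +y to the robot's left within 0.25 rad, z up. Empty at the start, no pads; on the other side, left or right, from the full tray.
- wide_bottle_mid (a point): clear round bottle with a wide ribbed pale screw cap and a bluish filling, 60 mm in diameter, 94 mm high; grip it 60 to 65 mm above its base, so that the gripper's body clears the cap. Somewhere in the row in the full tray at the start. Loose, about 0.03 to 0.17 kg. This point is its centre, half-way up on its axis; z runs up through the cap.
- dropper_bottle_mid (a point): small clear round bottle with a pale ribbed cap, 34 mm in diameter, 62 mm high; grip it 30 to 40 mm above its base. Somewhere in the row in the full tray at the start. Loose, about 0.03 to 0.17 kg. This point is its centre, half-way up on its axis; z runs up through the cap.
- tall_bottle_mid (a point): slim plain white plastic bottle, 40 mm in diameter and straight up to 72 mm, with a short white cap of 33 mm, 96 mm high in all; grip it 55 to 65 mm above its base. Somewhere in the row in the full tray at the start. Loose, about 0.03 to 0.17 kg. This point is its centre, half-way up on its axis; z runs up through the cap.
- squat_jar_mid (a point): short white plastic jar with a grey lid, 52 mm in diameter, 60 mm high; grip it about 33 mm above its base. Somewhere in the row in the full tray at the start. Loose, about 0.03 to 0.17 kg. This point is its centre, half-way up on its axis; z runs up through the cap.
- pad_wide_bottle: black rubber disc, 68 mm in diameter, 2 mm thick, on which the wide bottle stands at the start. Fixed in its compartment of the full tray: it stays behind and shows where in the row that thing stood. Origin: centre of its underside.
- pad_dropper_bottle: black rubber disc, 68 mm in diameter, 2 mm thick, on which the dropper bottle stands at the start. Fixed in its compartment of the full tray: it stays behind and shows where in the row that thing stood. Origin: centre of its underside.
- pad_tall_bottle: black rubber disc, 68 mm in diameter, 2 mm thick, on which the tall bottle stands at the start. Fixed in its compartment of the full tray: it stays behind and shows where in the row that thing stood. Origin: centre of its underside.
- pad_squat_jar: black rubber disc, 68 mm in diameter, 2 mm thick, on which the squat jar stands at the start. Fixed in its compartment of the full tray: it stays behind and shows where in the row that thing stood. Origin: centre of its underside.

How it is judged:
By the outcome, as a careful person would: the job done as asked, in the order asked, and still so for the second after the job is handed in, with the robot touching nothing.
It also fails if it takes over 102 s, if anything falls off the work surface, if the arm or the gripper's body presses on something with over 40 N, if the wrist force passes 120 N, or if a joint passes its speed limit or range.

## Working session

There is one attempt and no reset: what is moved stays moved. The work goes in short steps, Python scripts to look and compute and a tool call to move; the robot and the scene stay as the last step left them, time stands still between calls to the robot, and variables do not carry over. Pictures are saved under pics/ and viewed, and the job is handed in when it is done.

Besides the shell and the picture viewer there is one more tool, called as name(argument=value, ...) on one line, values as JSON. step_arm: Moves the arm, as the interface text tells. Its arguments: {"type":"object","properties":{"targets":{"type":"array"},"squeeze":{"type":"number"}},"required":["targets"]}

```bash
ls; mkdir -p pics
python3 - <<'E'
from plant import robot
import cv2
s=robot.read_state();print({k:s[k] for k in ['t','tool_pos','orientation','opening','force']})
for n in ['top','side']:
    c=robot.read_camera(n);cv2.imwrite(f'pics/{n}0.png',c['frame']);print(n,c['fx'],c['fy'],c['cx'],c['cy'],c['R'],c['t'])
E
```

```text
pics
{'t': 0.0, 'tool_pos': array([ 0.15403208, -0.5793228 ,  0.2315926 ]), 'orientation': array([-3.11329292e+00, -4.06718994e-01,  1.69899269e-04]), 'opening': 0.09341499809010173, 'force': array([-0.22324106,  0.09023161,  0.3178787 ])}
top 478.80383244222935 478.80383244222935 253.88182815816236 196.14610794603 [[-0.01496977 -0.99985185  0.00849637]
 [-0.98967896  0.01360523 -0.14265502]
 [ 0.14251829 -0.01054419 -0.989736  ]] [-0.01350356  0.51179865  1.35457823]
side 426.49973368520205 426.49973368520205 250.96127979332817 194.26893514754263 [[ 0.99872697 -0.04768463  0.0164506 ]
 [-0.01914222 -0.66001224 -0.75101093]
 [ 0.04666927  0.74973997 -0.66008481]] [-0.52176039  0.0561039   1.06413375]
```

View pics/top0.png

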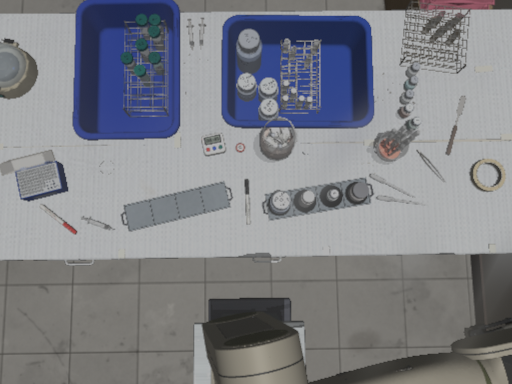

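View pics/side0.png

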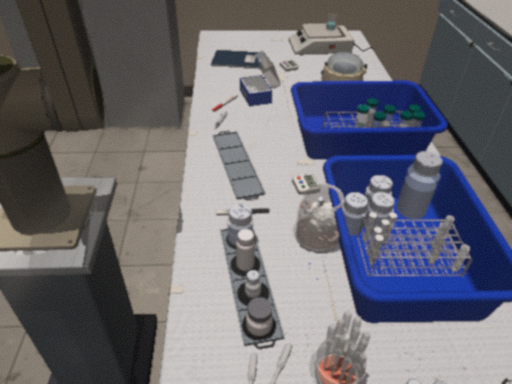

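The top view shows the full tray at about (318,199) and the empty tray at about (178,206). From the left, the row looks like wide (280,203), tall (306,199), dropper (332,195), jar (358,191). I'll zoom in to check this.

Run:
```python
import cv2,numpy as np
a=cv2.imread('pics/top0.png')
l=cv2.resize(a[170:245,110:245],None,fx=5.9,fy=5.9,interpolation=cv2.INTER_CUBIC)
r=cv2.resize(a[170:230,250:385],None,fx=5.9,fy=5.9,interpolation=cv2.INTER_CUBIC)
cv2.imwrite('pics/l.png',l);cv2.imwrite('pics/r.png',r)
s=cv2.imread('pics/side0.png')
cv2.imwrite('pics/s.png',cv2.resize(s[120:355,200:300],None,fx=2.5,fy=2.5))
```

```text
(no output)
```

View pics/l.png

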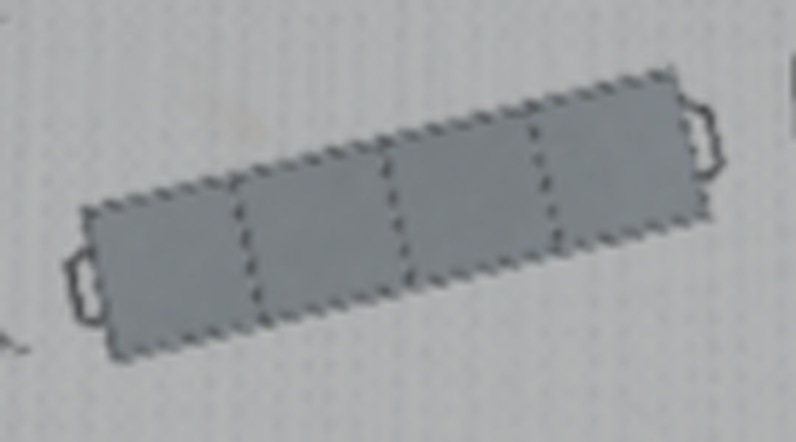

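View pics/r.png

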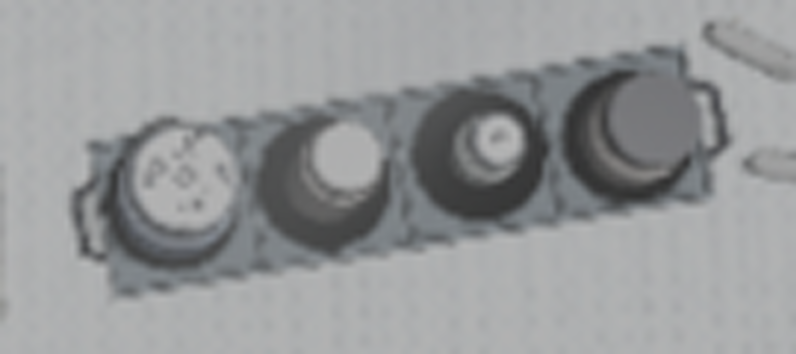

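View pics/s.png

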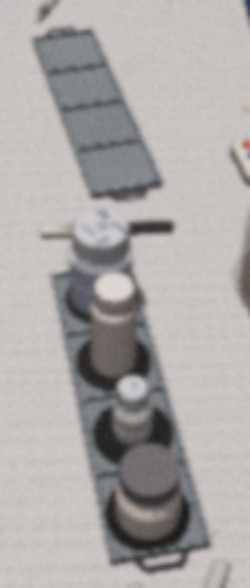

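Order from the left is confirmed as wide, tall, dropper, jar. Next I'll measure the trays and the cap centres.

```bash
cat > h.py <<'E'
import numpy as np,cv2
from scipy.spatial.transform import Rotation as Ro
def ray(c,uv,z):
    R,t=np.array(c['R']),np.array(c['t']);d=R.T@np.array([(uv[0]-c['cx'])/c['fx'],(uv[1]-c['cy'])/c['fy'],1]);o=-R.T@t
    return o+d*(z-o[2])/d[2]
def proj(c,X):
    p=np.array(c['R'])@X+np.array(c['t']);return np.array([c['fx']*p[0]/p[2]+c['cx'],c['fy']*p[1]/p[2]+c['cy']])
E
python3 - <<'E'
from h import *
from plant import robot
c=robot.read_camera('top');s=robot.read_camera('side')
f=lambda u,v,ox,oy:(u/5.9-.5+.5/5.9+ox,v/5.9-.5+.5/5.9+oy)
L=[(82,208),(675,68),(710,218),(118,360)];Rr=[(92,142),(683,45),(710,198),(118,296)]
for nm,P,ox,oy in[('empty',L,110,170),('full',Rr,250,170)]:
    W=np.array([ray(c,f(u,v,ox,oy),.01) for u,v in P]);m=W.mean(0)
    d=(W[0]-W[1]+W[3]-W[2])/2;yaw=np.arctan2(-d[0],d[1]);e=W[0]-W[3]+W[1]-W[2]
    print(nm,m.round(4),'yaw',yaw.round(3),'yaw2',np.arctan2(e[1],e[0]).round(3),np.linalg.norm(d[:2]),np.linalg.norm(e/2))
    u=np.array([-np.sin(yaw),np.cos(yaw)])
    for k in(114,38,-38,-114):
        p=m[:2]+u*k/1000;print(k,p.round(4),'side px',proj(s,np.r_[p,.004]).round(1))
for n,uv,z in[('wide',(185,177),.1),('tall',(347,156),.102),('drop',(497,139),.068),('jar',(655,123),.066)]:
    X=ray(c,f(*uv,250,170),z);print(n,X.round(4),'side',proj(s,X).round(1))
a=s['frame'].copy()
cv2.imwrite('pics/s2.png',cv2.resize(a[190:350,200:300],None,fx=3.7,fy=3.7,interpolation=cv2.INTER_CUBIC))
w=robot.read_camera('wrist');cv2.imwrite('pics/w0.png',w['frame']);st=robot.read_state()
T=Ro.from_rotvec(st['orientation']).as_matrix();print(T.round(3))
print('wrist cam in tool',(T.T@(-w['R'].T@w['t']-st['tool_pos'])).round(4),(w['R']@T).round(3),w['fx'])
E
```

```text
empty [0.4901 0.2062 0.01  ] yaw 0.223 yaw2 0.236 0.30272303941772655 0.07848433134114834
114 [0.4649 0.3174] side px [227.6 140.9]
38 [0.4817 0.2432] side px [233.4 155. ]
-38 [0.4985 0.1691] side px [239.7 170.3]
-114 [0.5153 0.095 ] side px [246.7 187.1]
full [ 0.5062 -0.2101  0.01  ] yaw 0.15 yaw2 0.136 0.3025385678832485 0.07873181071423634
114 [ 0.4891 -0.0974] side px [238.9 239.8]
38 [ 0.5005 -0.1725] side px [244.9 264.5]
-38 [ 0.5119 -0.2476] side px [251.6 292.3]
-114 [ 0.5233 -0.3228] side px [259.2 323.7]
wide [ 0.4918 -0.095   0.1   ] side [240.  209.7]
tall [ 0.5004 -0.1712  0.102 ] side [245.2 233.9]
drop [ 0.5126 -0.2482  0.068 ] side [252.5 273.4]
jar [ 0.5196 -0.3254  0.066 ] side [258.3 306.8]
[[ 0.966  0.257 -0.   ]
 [ 0.257 -0.966  0.001]
 [ 0.    -0.001 -1.   ]]
wrist cam in tool [ 0.0704  0.0003 -0.1517] [[ 0.001  1.     0.   ]
 [-0.967  0.001 -0.253]
 [-0.253 -0.     0.967]] 285.3780639150997
```

View pics/s2.png

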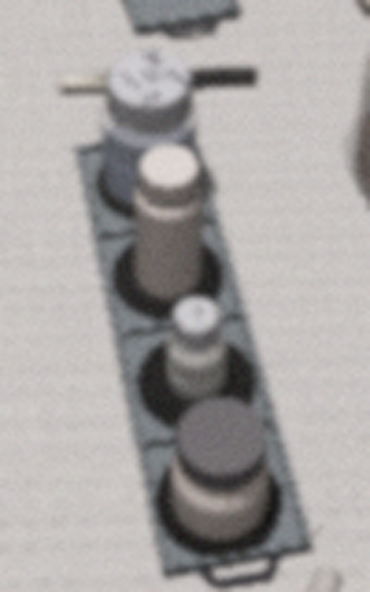

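View pics/w0.png

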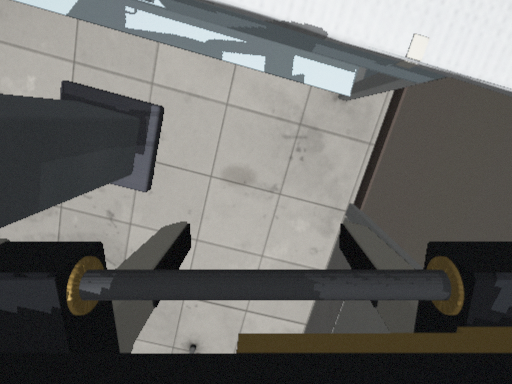

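```bash
cat >> h.py <<'E'
FY,EY=.145,.229
def delta(st,pos,yaw):
    T=Ro.from_rotvec(st['orientation']).as_matrix();R2=np.column_stack([[-np.sin(yaw),np.cos(yaw),0],[np.cos(yaw),np.sin(yaw),0],[0,0,-1]])
    print('turn rv',Ro.from_matrix(T.T@R2).as_rotvec().round(4),'d after turn',(1000*R2.T@(np.array(pos)-st['tool_pos'])).round(1),'d before turn',(1000*T.T@(np.array(pos)-st['tool_pos'])).round(1))
    print('t',st['t'],st['tool_pos'].round(4),'open',st['opening'],'F',st['force'].round(2))
E
python3 - <<'E'
from h import *
from plant import robot
c=robot.read_camera('side');t=robot.read_camera('top')
print(ray(c,(318,246),0),ray(t,(277,140),.05))
delta(robot.read_state(),[.4918,-.095,.22],FY)
E
```

```text
[ 0.67506119 -0.11946283  0.        ] [ 0.67482355 -0.09089802  0.05      ]
turn rv [-3.000e-04 -3.000e-04 -1.456e+00] d after turn [430.9 404.2  12.4] d before turn [ 450.8 -381.8   12.6]
t 0.35 [ 0.1541 -0.5798  0.2324] open 0.09301641876156194 F [-0.31 -0.62  0.7 ]
```

step_arm(targets=[{"tx": 14, "ty": -12}, {"tx": 28, "ty": -23.5}, {"tx": 28, "ty": -23.5}, {"tx": 28, "ty": -23.5}, {"tx": 28, "ty": -23.5}, {"tx": 28, "ty": -23.5}, {"tx": 28, "ty": -23.5}, {"tx": 28, "ty": -23.5}, {"tx": 28, "ty": -23.5}, {"tx": 28, "ty": -23.5}, {"tx": 28, "ty": -23.5}, {"tx": 28, "ty": -23.5}, {"tx": 28, "ty": -23.5}, {"tx": 28, "ty": -23.5}, {"tx": 28, "ty": -23.5}, {"tx": 28, "ty": -23.5}, {"tx": 16, "ty": -17}])

```text
schema error: expected keys tx, ty, tz, ax, ay, az, grip
```

step_arm(targets=[{"az": -0.13}, {"az": -0.14}, {"az": -0.14}, {"az": -0.14}, {"az": -0.14}, {"az": -0.14}, {"az": -0.14}, {"az": -0.14}, {"az": -0.14}, {"az": -0.14}, {"az": -0.066}, {}])

```text
schema error: expected keys tx, ty, tz, ax, ay, az, grip
```

Run:
```python
from h import *
from plant import robot
delta(robot.read_state(),[.4918,-.095,.22],FY)
w=robot.read_camera('wrist');cv2.imwrite('pics/w1.png',w['frame'])
for n,X in dict(wide=(.4918,-.095,.1),tall=(.5004,-.1712,.102),drop=(.5126,-.2482,.068),e4=(.5153,.095,.004)).items(): print(n,proj(w,np.array(X)).round(1))
```

```text
turn rv [-3.000e-04 -3.000e-04 -1.456e+00] d after turn [430.9 404.2  12.4] d before turn [ 450.8 -381.8   12.6]
t 0.35 [ 0.1541 -0.5798  0.2324] open 0.09301641876156194 F [-0.31 -0.62  0.7 ]
wide [-344.6 -509.1]
tall [-221.1 -487.4]
drop [ -39.  -377.8]
e4 [-364.5 -407. ]
```

View pics/w1.png

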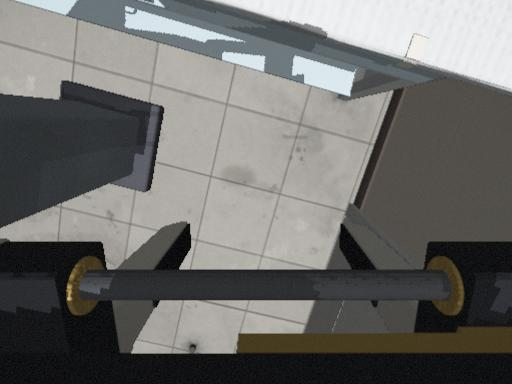

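The call was refused because every row needs all seven keys, so nothing moved. I'll resend it with full rows.

step_arm(targets=[{"tx": 14, "ty": -12, "tz": 0, "ax": 0, "ay": 0, "az": 0, "grip": 0}, {"tx": 28, "ty": -23.5, "tz": 0, "ax": 0, "ay": 0, "az": 0, "grip": 0}, {"tx": 28, "ty": -23.5, "tz": 0, "ax": 0, "ay": 0, "az": 0, "grip": 0}, {"tx": 28, "ty": -23.5, "tz": 0, "ax": 0, "ay": 0, "az": 0, "grip": 0}, {"tx": 28, "ty": -23.5, "tz": 0, "ax": 0, "ay": 0, "az": 0, "grip": 0}, {"tx": 28, "ty": -23.5, "tz": 0, "ax": 0, "ay": 0, "az": 0, "grip": 0}, {"tx": 28, "ty": -23.5, "tz": 0, "ax": 0, "ay": 0, "az": 0, "grip": 0}, {"tx": 28, "ty": -23.5, "tz": 0, "ax": 0, "ay": 0, "az": 0, "grip": 0}, {"tx": 28, "ty": -23.5, "tz": 0, "ax": 0, "ay": 0, "az": 0, "grip": 0}, {"tx": 28, "ty": -23.5, "tz": 0, "ax": 0, "ay": 0, "az": 0, "grip": 0}, {"tx": 28, "ty": -23.5, "tz": 0, "ax": 0, "ay": 0, "az": 0, "grip": 0}, {"tx": 28, "ty": -23.5, "tz": 0, "ax": 0, "ay": 0, "az": 0, "grip": 0}, {"tx": 28, "ty": -23.5, "tz": 0, "ax": 0, "ay": 0, "az": 0, "grip": 0}, {"tx": 28, "ty": -23.5, "tz": 0, "ax": 0, "ay": 0, "az": 0, "grip": 0}, {"tx": 28, "ty": -23.5, "tz": 0, "ax": 0, "ay": 0, "az": 0, "grip": 0}, {"tx": 28, "ty": -23.5, "tz": 0, "ax": 0, "ay": 0, "az": 0, "grip": 0}, {"tx": 16, "ty": -17, "tz": 0, "ax": 0, "ay": 0, "az": 0, "grip": 0}])

```text
t: 2.1
tool_pos: [0.4922, -0.0935, 0.2328]
orientation: [-3.115, -0.409, -0.001]
force: [-1.1, -0.7, -0.3]
opening: 0.0932
```

step_arm(targets=[{"tx": 0, "ty": 0, "tz": 0, "ax": 0, "ay": 0, "az": -0.13, "grip": 0}, {"tx": 0, "ty": 0, "tz": 0, "ax": 0, "ay": 0, "az": -0.14, "grip": 0}, {"tx": 0, "ty": 0, "tz": 0, "ax": 0, "ay": 0, "az": -0.14, "grip": 0}, {"tx": 0, "ty": 0, "tz": 0, "ax": 0, "ay": 0, "az": -0.14, "grip": 0}, {"tx": 0, "ty": 0, "tz": 0, "ax": 0, "ay": 0, "az": -0.14, "grip": 0}, {"tx": 0, "ty": 0, "tz": 0, "ax": 0, "ay": 0, "az": -0.14, "grip": 0}, {"tx": 0, "ty": 0, "tz": 0, "ax": 0, "ay": 0, "az": -0.14, "grip": 0}, {"tx": 0, "ty": 0, "tz": 0, "ax": 0, "ay": 0, "az": -0.14, "grip": 0}, {"tx": 0, "ty": 0, "tz": 0, "ax": 0, "ay": 0, "az": -0.14, "grip": 0}, {"tx": 0, "ty": 0, "tz": 0, "ax": 0, "ay": 0, "az": -0.14, "grip": 0}, {"tx": 0, "ty": 0, "tz": 0, "ax": 0, "ay": 0, "az": -0.066, "grip": 0}, {"tx": 0, "ty": 0, "tz": 0, "ax": 0, "ay": 0, "az": 0, "grip": 0}])

```text
t: 3.3
tool_pos: [0.4911, -0.0956, 0.2328]
orientation: [2.053, 2.377, 0.0]
force: [-0.0, 0.4, 0.5]
opening: 0.0931
```

Run:
```python
from h import *
from plant import robot
delta(robot.read_state(),[.4918,-.095,.22],FY)
w=robot.read_camera('wrist');cv2.imwrite('pics/w1.png',w['frame'])
for n,X in dict(wide=(.4918,-.095,.1),tall=(.5004,-.1712,.102),drop=(.5126,-.2482,.068),e4=(.5153,.095,.004)).items(): print(n,proj(w,np.array(X)).round(1))
```

```text
turn rv [0.0003 0.0001 0.001 ] d after turn [ 0.4  0.8 12.8] d before turn [ 0.4  0.8 12.8]
t 3.3 [ 0.4911 -0.0956  0.2328] open 0.09305669811119885 F [-0.04  0.4   0.46]
wide [265.1 189. ]
tall [262.7 258. ]
drop [263.6 301.2]
e4 [308.  19.]
```

View pics/w1.png

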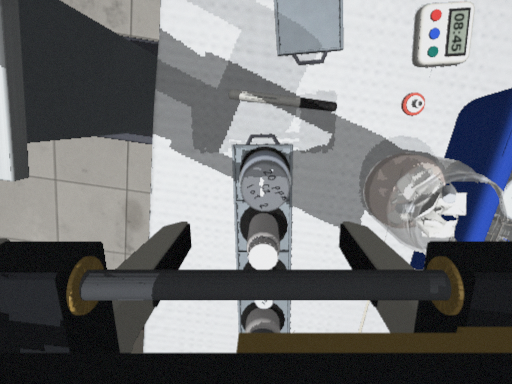

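The wrist view has the wide cap at (265,187), against a prediction of (265,189). The beaker stays clear to the right, so I'll descend and grip.

step_arm(targets=[{"tx": 0.4, "ty": 0.8, "tz": 12, "ax": 0, "ay": 0, "az": 0, "grip": 0}, {"tx": 0, "ty": 0, "tz": 25, "ax": 0, "ay": 0, "az": 0, "grip": 0}, {"tx": 0, "ty": 0, "tz": 25, "ax": 0, "ay": 0, "az": 0, "grip": 0}, {"tx": 0, "ty": 0, "tz": 25, "ax": 0, "ay": 0, "az": 0, "grip": 0}, {"tx": 0, "ty": 0, "tz": 25, "ax": 0, "ay": 0, "az": 0, "grip": 0}, {"tx": 0, "ty": 0, "tz": 25, "ax": 0, "ay": 0, "az": 0, "grip": 0}, {"tx": 0, "ty": 0, "tz": 20, "ax": 0, "ay": 0, "az": 0, "grip": 0}, {"tx": 0, "ty": 0, "tz": 13, "ax": 0, "ay": 0, "az": 0, "grip": 0}, {"tx": 0, "ty": 0, "tz": 0, "ax": 0, "ay": 0, "az": 0, "grip": 0}, {"tx": 0, "ty": 0, "tz": 0, "ax": 0, "ay": 0, "az": 0, "grip": 0}])

```text
t: 4.35
tool_pos: [0.4919, -0.0951, 0.0629]
orientation: [-2.055, -2.376, 0.0]
force: [0.3, -0.3, 0.2]
opening: 0.0934
```

step_arm(targets=[{"tx": 0, "ty": 0, "tz": 0, "ax": 0, "ay": 0, "az": 0, "grip": 60}, {"tx": 0, "ty": 0, "tz": 0, "ax": 0, "ay": 0, "az": 0, "grip": 100}, {"tx": 0, "ty": 0, "tz": 0, "ax": 0, "ay": 0, "az": 0, "grip": 140}, {"tx": 0, "ty": 0, "tz": 0, "ax": 0, "ay": 0, "az": 0, "grip": 140}, {"tx": 0, "ty": 0, "tz": 0, "ax": 0, "ay": 0, "az": 0, "grip": 140}, {"tx": 0, "ty": 0, "tz": 0, "ax": 0, "ay": 0, "az": 0, "grip": 140}, {"tx": 0, "ty": 0, "tz": 0, "ax": 0, "ay": 0, "az": 0, "grip": 140}], squeeze=15)

```text
t: 5.05
tool_pos: [0.4919, -0.0952, 0.0629]
orientation: [2.055, 2.376, 0.0]
force: [-1.2, -0.2, 2.3]
opening: 0.0583
```

Run:
```python
from h import *
from plant import robot
delta(robot.read_state(),[.4918,-.095,.063],FY)
s=robot.read_camera('side');cv2.imwrite('pics/s3.png',cv2.resize(s['frame'][120:355,160:420],None,fx=2.5,fy=2.5))
```

```text
turn rv [ 0.0003  0.0002 -0.0001] d after turn [ 0.2 -0.1 -0.1] d before turn [ 0.2 -0.1 -0.1]
t 5.05 [ 0.4919 -0.0952  0.0629] open 0.05829279014045665 F [-1.17 -0.24  2.31]
```

View pics/s3.png

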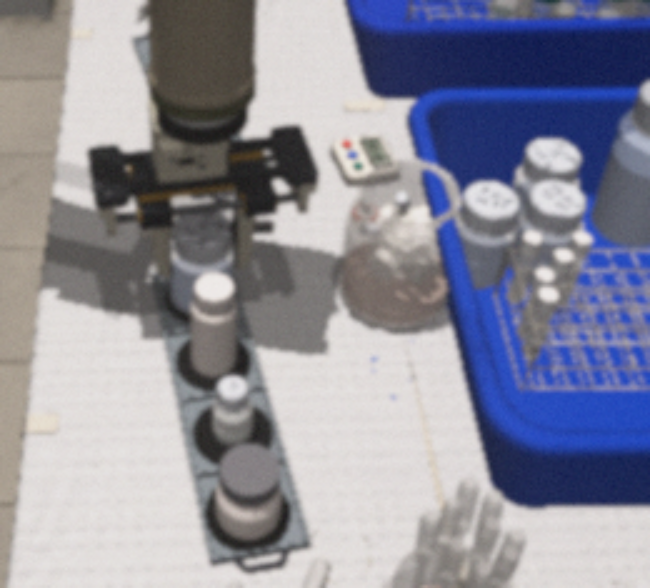

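Gripped at 58 mm opening. Now lift and carry.

step_arm(targets=[{"tx": 0, "ty": 0, "tz": -3, "ax": 0, "ay": 0, "az": 0, "grip": 140}, {"tx": 0, "ty": 0, "tz": -8, "ax": 0, "ay": 0, "az": 0, "grip": 140}, {"tx": 0, "ty": 0, "tz": -15, "ax": 0, "ay": 0, "az": 0, "grip": 140}, {"tx": 0, "ty": 0, "tz": -20, "ax": 0, "ay": 0, "az": 0, "grip": 140}, {"tx": 0, "ty": 0, "tz": -15, "ax": 0, "ay": 0, "az": 0, "grip": 140}, {"tx": 10, "ty": 3, "tz": -9, "ax": 0, "ay": 0, "az": 0, "grip": 140}, {"tx": 20, "ty": 5, "tz": 0, "ax": 0, "ay": 0, "az": 0, "grip": 140}, {"tx": 25, "ty": 7, "tz": 0, "ax": 0, "ay": 0, "az": 0, "grip": 140}, {"tx": 25, "ty": 7, "tz": 0, "ax": 0, "ay": 0, "az": 0, "grip": 140}, {"tx": 25, "ty": 7, "tz": 0, "ax": 0, "ay": 0, "az": 0, "grip": 140}, {"tx": 25, "ty": 7, "tz": 0, "ax": 0, "ay": 0, "az": 0, "grip": 140}, {"tx": 25, "ty": 6, "tz": 0, "ax": 0, "ay": 0, "az": 0, "grip": 140}, {"tx": 20, "ty": 5, "tz": 0, "ax": 0, "ay": 0, "az": 0, "grip": 140}, {"tx": 10, "ty": 3.5, "tz": 0, "ax": 0, "ay": 0, "az": -0.03, "grip": 140}, {"tx": 0, "ty": 0, "tz": 0, "ax": 0, "ay": 0, "az": -0.03, "grip": 140}, {"tx": 0, "ty": 0, "tz": 0, "ax": 0, "ay": 0, "az": -0.024, "grip": 140}, {"tx": 0, "ty": 0, "tz": 0, "ax": 0, "ay": 0, "az": 0, "grip": 140}, {"tx": 0, "ty": 0, "tz": 0, "ax": 0, "ay": 0, "az": 0, "grip": 140}])

```text
t: 6.9
tool_pos: [0.515, 0.0944, 0.1326]
orientation: [1.955, 2.459, -0.0]
force: [-0.5, 0.6, -1.7]
opening: 0.0581
```

Run:
```python
from h import *
from plant import robot
delta(robot.read_state(),[.5153,.095,.061],EY)
w=robot.read_camera('wrist');a=w['frame'].copy()
for p in[(.4649,.3174),(.4817,.2432),(.4985,.1691),(.5153,.095)]:
    u=proj(w,np.array([*p,.004]));print(u.round(1));cv2.circle(a,tuple(int(x) for x in u.round()),2,(0,0,255),-1)
cv2.imwrite('pics/w2.png',a)
```

```text
turn rv [-0.0001  0.0001 -0.0014] d after turn [ 0.5  0.4 71.6] d before turn [ 0.5  0.4 71.6]
t 6.9 [0.515  0.0944 0.1326] open 0.0580732309994073 F [-0.46  0.59 -1.75]
[266.3 -83.5]
[265.6  21.7]
[265.2 111.8]
[264.7 189.9]
```

View pics/w2.png

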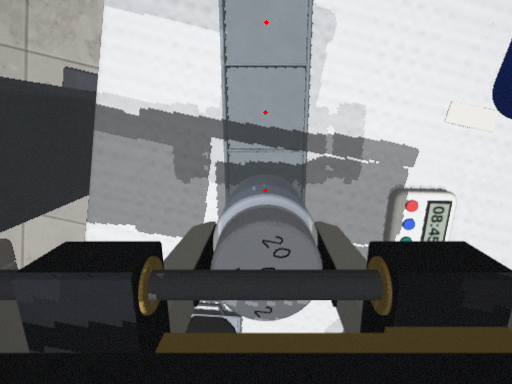

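The predicted compartment centres match the wrist view: walls at columns 226 and 306 (middle 266), dividers at rows 66 and 151. Lowering now.

step_arm(targets=[{"tx": 0.5, "ty": 0.4, "tz": 8, "ax": 0, "ay": 0, "az": 0, "grip": 140}, {"tx": 0, "ty": 0, "tz": 16, "ax": 0, "ay": 0, "az": 0, "grip": 140}, {"tx": 0, "ty": 0, "tz": 18, "ax": 0, "ay": 0, "az": 0, "grip": 140}, {"tx": 0, "ty": 0, "tz": 14, "ax": 0, "ay": 0, "az": 0, "grip": 140}, {"tx": 0, "ty": 0, "tz": 8, "ax": 0, "ay": 0, "az": 0, "grip": 140}, {"tx": 0, "ty": 0, "tz": 4, "ax": 0, "ay": 0, "az": 0, "grip": 140}, {"tx": 0, "ty": 0, "tz": 2, "ax": 0, "ay": 0, "az": 0, "grip": 140}, {"tx": 0, "ty": 0, "tz": 0, "ax": 0, "ay": 0, "az": 0, "grip": 140}, {"tx": 0, "ty": 0, "tz": 0, "ax": 0, "ay": 0, "az": 0, "grip": 140}])

```text
t: 7.85
tool_pos: [0.5159, 0.0959, 0.0633]
orientation: [1.953, 2.46, 0.001]
force: [0.2, 0.2, -0.4]
opening: 0.0582
```

step_arm(targets=[{"tx": 0, "ty": 0, "tz": 1, "ax": 0, "ay": 0, "az": 0, "grip": 140}, {"tx": 0, "ty": 0, "tz": 0.5, "ax": 0, "ay": 0, "az": 0, "grip": 140}, {"tx": 0, "ty": 0, "tz": 0, "ax": 0, "ay": 0, "az": 0, "grip": 140}, {"tx": 0, "ty": 0, "tz": 0, "ax": 0, "ay": 0, "az": 0, "grip": 140}])

```text
t: 8.25
tool_pos: [0.5153, 0.0959, 0.0612]
orientation: [1.953, 2.461, 0.0]
force: [0.6, 0.4, -0.5]
opening: 0.0581
```

step_arm(targets=[{"tx": 0, "ty": 0, "tz": 0.5, "ax": 0, "ay": 0, "az": 0, "grip": 140}, {"tx": 0, "ty": 0, "tz": 0, "ax": 0, "ay": 0, "az": 0, "grip": 140}])

```text
t: 8.45
tool_pos: [0.5154, 0.0959, 0.0609]
orientation: [1.953, 2.461, 0.0]
force: [-0.9, -1.0, 2.6]
opening: 0.0584
```

step_arm(targets=[{"tx": 0, "ty": 0, "tz": 0, "ax": 0, "ay": 0, "az": 0, "grip": 85}, {"tx": 0, "ty": 0, "tz": 0, "ax": 0, "ay": 0, "az": 0, "grip": 60}, {"tx": 0, "ty": 0, "tz": 0, "ax": 0, "ay": 0, "az": 0, "grip": 30}, {"tx": 0, "ty": 0, "tz": 0, "ax": 0, "ay": 0, "az": 0, "grip": 0}, {"tx": 0, "ty": 0, "tz": 0, "ax": 0, "ay": 0, "az": 0, "grip": 0}, {"tx": 0, "ty": 0, "tz": 0, "ax": 0, "ay": 0, "az": 0, "grip": 0}])

```text
t: 9.05
tool_pos: [0.5153, 0.0959, 0.0606]
orientation: [-1.953, -2.461, 0.0]
force: [-0.1, 0.4, 0.5]
opening: 0.0922
```

Run:
```python
from h import *
from plant import robot
delta(robot.read_state(),[.5004,-.1712,.18],FY)
```

```text
turn rv [-0.    -0.     0.084] d after turn [-262.1  -53.3 -119.4] d before turn [-256.7  -75.1 -119.4]
t 9.05 [0.5153 0.0959 0.0606] open 0.09215979588746288 F [-0.06  0.44  0.48]
```

step_arm(targets=[{"tx": 0, "ty": 0, "tz": -15, "ax": 0, "ay": 0, "az": 0, "grip": 0}, {"tx": 0, "ty": 0, "tz": -25, "ax": 0, "ay": 0, "az": 0, "grip": 0}, {"tx": 0, "ty": 0, "tz": -35, "ax": 0, "ay": 0, "az": 0, "grip": 0}, {"tx": 0, "ty": 0, "tz": -30, "ax": 0, "ay": 0, "az": 0, "grip": 0}, {"tx": -10, "ty": -5, "tz": -15, "ax": 0, "ay": 0, "az": 0, "grip": 0}, {"tx": -30, "ty": -10, "tz": 0, "ax": 0, "ay": 0, "az": 0.014, "grip": 0}, {"tx": -35, "ty": -10, "tz": 0, "ax": 0, "ay": 0, "az": 0.014, "grip": 0}, {"tx": -35, "ty": -10, "tz": 0, "ax": 0, "ay": 0, "az": 0.014, "grip": 0}, {"tx": -40, "ty": -10, "tz": 0, "ax": 0, "ay": 0, "az": 0.014, "grip": 0}, {"tx": -40, "ty": -10, "tz": 0, "ax": 0, "ay": 0, "az": 0.014, "grip": 0}, {"tx": -35, "ty": -8, "tz": 0, "ax": 0, "ay": 0, "az": 0.014, "grip": 0}, {"tx": -25, "ty": -3, "tz": 0, "ax": 0, "ay": 0, "az": 0, "grip": 0}, {"tx": -10, "ty": 0, "tz": 0, "ax": 0, "ay": 0, "az": 0, "grip": 0}, {"tx": 0, "ty": 0, "tz": 0, "ax": 0, "ay": 0, "az": 0, "grip": 0}])

```text
t: 10.45
tool_pos: [0.4986, -0.1735, 0.1805]
orientation: [-2.057, -2.374, 0.0]
force: [0.7, 0.0, 0.1]
opening: 0.0929
```

Run:
```python
from h import *
from plant import robot
delta(robot.read_state(),[.5004,-.1712,.061],FY)
s=robot.read_camera('side');w=robot.read_camera('wrist')
cv2.imwrite('pics/s4.png',cv2.resize(s['frame'][120:355,160:420],None,fx=2.5,fy=2.5));cv2.imwrite('pics/w4.png',w['frame'])
print(proj(w,np.array([.5004,-.1712,.102])))
```

```text
turn rv [-0.0004 -0.0002 -0.0022] d after turn [  2.    2.1 119.5] d before turn [  2.    2.2 119.5]
t 10.45 [ 0.4986 -0.1735  0.1805] open 0.09291194219298587 F [0.65 0.   0.06]
[266.39370483 203.84596026]
```

View pics/s4.png

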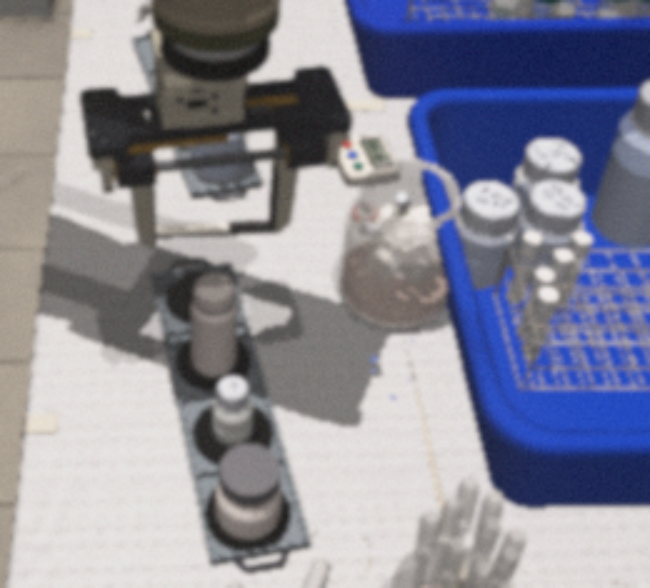

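View pics/w4.png

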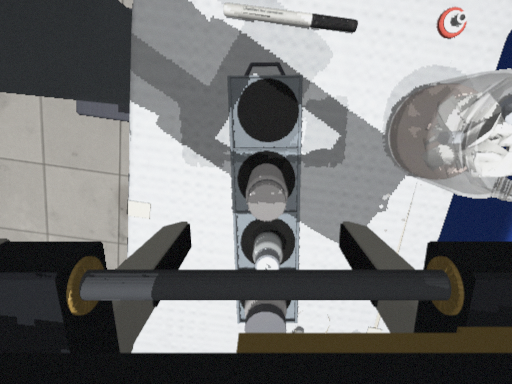

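The tall cap is at (267,201), against a prediction of (266,204). Descending on it.

step_arm(targets=[{"tx": 2, "ty": 2, "tz": 12, "ax": 0, "ay": 0, "az": 0, "grip": 0}, {"tx": 0.5, "ty": 0, "tz": 25, "ax": 0, "ay": 0, "az": 0, "grip": 0}, {"tx": 0, "ty": 0, "tz": 30, "ax": 0, "ay": 0, "az": 0, "grip": 0}, {"tx": 0, "ty": 0, "tz": 25, "ax": 0, "ay": 0, "az": 0, "grip": 0}, {"tx": 0, "ty": 0, "tz": 17, "ax": 0, "ay": 0, "az": 0, "grip": 0}, {"tx": 0, "ty": 0, "tz": 10, "ax": 0, "ay": 0, "az": 0, "grip": 0}, {"tx": 0, "ty": 0, "tz": 0, "ax": 0, "ay": 0, "az": 0, "grip": 80}, {"tx": 0, "ty": 0, "tz": 0, "ax": 0, "ay": 0, "az": 0, "grip": 110}, {"tx": 0, "ty": 0, "tz": 0, "ax": 0, "ay": 0, "az": 0, "grip": 130}, {"tx": 0, "ty": 0, "tz": 0, "ax": 0, "ay": 0, "az": 0, "grip": 150}, {"tx": 0, "ty": 0, "tz": 0, "ax": 0, "ay": 0, "az": 0, "grip": 180}, {"tx": 0, "ty": 0, "tz": 0, "ax": 0, "ay": 0, "az": 0, "grip": 190}, {"tx": 0, "ty": 0, "tz": 0, "ax": 0, "ay": 0, "az": 0, "grip": 190}, {"tx": 0, "ty": 0, "tz": 0, "ax": 0, "ay": 0, "az": 0, "grip": 190}], squeeze=15)

```text
t: 11.95
tool_pos: [0.5007, -0.1696, 0.0617]
orientation: [2.055, 2.376, 0.0]
force: [-0.2, -0.2, 1.7]
opening: 0.039
```

Run:
```python
from h import *
from plant import robot
delta(robot.read_state(),[.4985,.1691,.16],EY)
```

```text
turn rv [ 0.0001  0.0001 -0.0841] d after turn [330.3  74.7 -98.3] d before turn [335.4  46.8 -98.3]
t 11.95 [ 0.5007 -0.1696  0.0617] open 0.03901222704450199 F [-0.23 -0.16  1.75]
```

step_arm(targets=[{"tx": 0, "ty": 0, "tz": -3, "ax": 0, "ay": 0, "az": 0, "grip": 190}, {"tx": 0, "ty": 0, "tz": -8, "ax": 0, "ay": 0, "az": 0, "grip": 190}, {"tx": 0, "ty": 0, "tz": -18, "ax": 0, "ay": 0, "az": 0, "grip": 190}, {"tx": 0, "ty": 0, "tz": -25, "ax": 0, "ay": 0, "az": 0, "grip": 190}, {"tx": 0, "ty": 0, "tz": -28, "ax": 0, "ay": 0, "az": 0, "grip": 190}, {"tx": 0, "ty": 0, "tz": -23, "ax": 0, "ay": 0, "az": 0, "grip": 190}, {"tx": 5, "ty": 1, "tz": -15, "ax": 0, "ay": 0, "az": 0, "grip": 190}, {"tx": 15, "ty": 2, "tz": 0, "ax": 0, "ay": 0, "az": 0, "grip": 190}, {"tx": 25, "ty": 4, "tz": 0, "ax": 0, "ay": 0, "az": 0, "grip": 190}, {"tx": 35, "ty": 5, "tz": 0, "ax": 0, "ay": 0, "az": 0, "grip": 190}, {"tx": 35, "ty": 5, "tz": 0, "ax": 0, "ay": 0, "az": 0, "grip": 190}, {"tx": 35, "ty": 5, "tz": 0, "ax": 0, "ay": 0, "az": 0, "grip": 190}, {"tx": 35, "ty": 5, "tz": 0, "ax": 0, "ay": 0, "az": 0, "grip": 190}, {"tx": 35, "ty": 5, "tz": 0, "ax": 0, "ay": 0, "az": 0, "grip": 190}, {"tx": 35, "ty": 5, "tz": 0, "ax": 0, "ay": 0, "az": 0, "grip": 190}, {"tx": 33, "ty": 4, "tz": 0, "ax": 0, "ay": 0, "az": 0, "grip": 190}, {"tx": 25, "ty": 3, "tz": 0, "ax": 0, "ay": 0, "az": -0.01, "grip": 190}, {"tx": 15, "ty": 2, "tz": 0, "ax": 0, "ay": 0, "az": -0.02, "grip": 190}, {"tx": 6, "ty": 1, "tz": 0, "ax": 0, "ay": 0, "az": -0.03, "grip": 190}, {"tx": 0, "ty": 0, "tz": 0, "ax": 0, "ay": 0, "az": -0.024, "grip": 190}])

```text
t: 13.95
tool_pos: [0.498, 0.1681, 0.1809]
orientation: [-1.948, -2.464, 0.002]
force: [0.4, -0.8, -0.4]
opening: 0.0397
```

step_arm(targets=[{"tx": 0, "ty": 0, "tz": 0, "ax": 0, "ay": 0, "az": 0, "grip": 190}, {"tx": 0, "ty": 0, "tz": 0, "ax": 0, "ay": 0, "az": 0, "grip": 190}])

```text
t: 14.15
tool_pos: [0.4987, 0.1667, 0.1816]
orientation: [1.955, 2.459, -0.0]
force: [-0.7, -0.1, -0.7]
opening: 0.0395
```

Run:
```python
from h import *
from plant import robot
delta(robot.read_state(),[.4985,.1691,.0597],EY)
s=robot.read_camera('side')
cv2.imwrite('pics/s5.png',cv2.resize(s['frame'][90:250,160:320],None,fx=3.7,fy=3.7))
```

```text
turn rv [-0.0001  0.0002 -0.0015] d after turn [  2.3   0.3 121.9] d before turn [  2.4   0.3 121.9]
t 14.15 [0.4987 0.1667 0.1816] open 0.0395211174668637 F [-0.65 -0.11 -0.73]
```

View pics/s5.png

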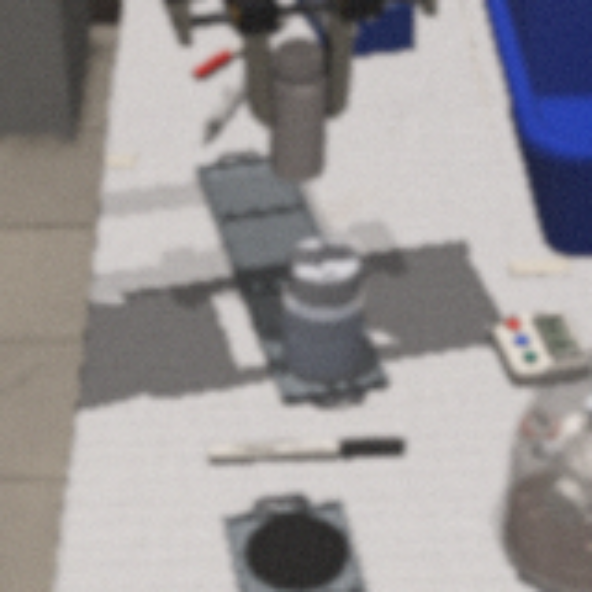

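The wide bottle stands upright in the rightmost compartment and the tall one is in the gripper. Lowering the tall one.

step_arm(targets=[{"tx": 1, "ty": 0, "tz": 10, "ax": 0, "ay": 0, "az": 0, "grip": 190}, {"tx": 1, "ty": 0, "tz": 22, "ax": 0, "ay": 0, "az": 0, "grip": 190}, {"tx": 0, "ty": 0, "tz": 28, "ax": 0, "ay": 0, "az": 0, "grip": 190}, {"tx": 0, "ty": 0, "tz": 26, "ax": 0, "ay": 0, "az": 0, "grip": 190}, {"tx": 0, "ty": 0, "tz": 18, "ax": 0, "ay": 0, "az": 0, "grip": 190}, {"tx": 0, "ty": 0, "tz": 9, "ax": 0, "ay": 0, "az": 0, "grip": 190}, {"tx": 0, "ty": 0, "tz": 4, "ax": 0, "ay": 0, "az": 0, "grip": 190}, {"tx": 0, "ty": 0, "tz": 2, "ax": 0, "ay": 0, "az": 0, "grip": 190}, {"tx": 0, "ty": 0, "tz": 1, "ax": 0, "ay": 0, "az": 0, "grip": 190}, {"tx": 0, "ty": 0, "tz": 0, "ax": 0, "ay": 0, "az": 0, "grip": 190}, {"tx": 0, "ty": 0, "tz": 0, "ax": 0, "ay": 0, "az": 0, "grip": 190}])

```text
t: 15.3
tool_pos: [0.4987, 0.1699, 0.0625]
orientation: [1.953, 2.46, 0.002]
force: [-0.4, -0.6, -0.2]
opening: 0.0394
```

step_arm(targets=[{"tx": 0, "ty": 0, "tz": 0.5, "ax": 0, "ay": 0, "az": 0, "grip": 190}, {"tx": 0, "ty": 0, "tz": 0.5, "ax": 0, "ay": 0, "az": 0, "grip": 190}, {"tx": 0, "ty": 0, "tz": 0, "ax": 0, "ay": 0, "az": 0, "grip": 190}, {"tx": 0, "ty": 0, "tz": 0, "ax": 0, "ay": 0, "az": 0, "grip": 190}])

```text
t: 15.7
tool_pos: [0.4981, 0.1697, 0.0606]
orientation: [-1.953, -2.461, 0.0]
force: [-0.6, 0.6, -0.7]
opening: 0.0393
```

step_arm(targets=[{"tx": 0, "ty": 0, "tz": 0.5, "ax": 0, "ay": 0, "az": 0, "grip": 190}, {"tx": 0, "ty": 0, "tz": 0.5, "ax": 0, "ay": 0, "az": 0, "grip": 190}, {"tx": 0, "ty": 0, "tz": 0, "ax": 0, "ay": 0, "az": 0, "grip": 190}, {"tx": 0, "ty": 0, "tz": 0, "ax": 0, "ay": 0, "az": 0, "grip": 190}])

```text
t: 16.1
tool_pos: [0.4981, 0.1697, 0.0597]
orientation: [-1.953, -2.461, -0.0]
force: [-0.4, 0.4, 1.6]
opening: 0.0394
```

Contact, with force up at about +1.6 N. Release and go to the dropper.

step_arm(targets=[{"tx": 0, "ty": 0, "tz": 0, "ax": 0, "ay": 0, "az": 0, "grip": 135}, {"tx": 0, "ty": 0, "tz": 0, "ax": 0, "ay": 0, "az": 0, "grip": 100}, {"tx": 0, "ty": 0, "tz": 0, "ax": 0, "ay": 0, "az": 0, "grip": 60}, {"tx": 0, "ty": 0, "tz": 0, "ax": 0, "ay": 0, "az": 0, "grip": 30}, {"tx": 0, "ty": 0, "tz": 0, "ax": 0, "ay": 0, "az": 0, "grip": 0}, {"tx": 0, "ty": 0, "tz": 0, "ax": 0, "ay": 0, "az": 0, "grip": 0}, {"tx": 0, "ty": 0, "tz": -10, "ax": 0, "ay": 0, "az": 0, "grip": 0}, {"tx": 0, "ty": 0, "tz": -25, "ax": 0, "ay": 0, "az": 0, "grip": 0}, {"tx": 0, "ty": 0, "tz": -35, "ax": 0, "ay": 0, "az": 0, "grip": 0}, {"tx": 0, "ty": 0, "tz": -35, "ax": 0, "ay": 0, "az": 0, "grip": 0}, {"tx": 0, "ty": 0, "tz": -15, "ax": 0, "ay": 0, "az": 0, "grip": 0}, {"tx": 0, "ty": 0, "tz": 0, "ax": 0, "ay": 0, "az": 0, "grip": 0}])

```text
t: 17.3
tool_pos: [0.5, 0.1702, 0.1829]
orientation: [1.951, 2.458, 0.007]
force: [-0.4, 0.2, -0.2]
opening: 0.0929
```

Run:
```python
from h import *
from plant import robot
delta(robot.read_state(),[.5126,-.2482,.18],FY)
```

```text
turn rv [ 0.0058 -0.0003  0.084 ] d after turn [-415.8  -48.     2.9] d before turn [-410.3  -82.7    2.4]
t 17.3 [0.5    0.1702 0.1829] open 0.09289849321760728 F [-0.37  0.19 -0.18]
```

step_arm(targets=[{"tx": 0, "ty": 0, "tz": 0, "ax": 0, "ay": 0, "az": 0.04, "grip": 0}, {"tx": 0, "ty": 0, "tz": 0, "ax": 0, "ay": 0, "az": 0.044, "grip": 0}, {"tx": -20, "ty": -3, "tz": 0, "ax": 0, "ay": 0, "az": 0, "grip": 0}, {"tx": -35, "ty": -4, "tz": 0, "ax": 0, "ay": 0, "az": 0, "grip": 0}, {"tx": -40, "ty": -5, "tz": 0, "ax": 0, "ay": 0, "az": 0, "grip": 0}, {"tx": -40, "ty": -5, "tz": 0, "ax": 0, "ay": 0, "az": 0, "grip": 0}, {"tx": -40, "ty": -5, "tz": 0, "ax": 0, "ay": 0, "az": 0, "grip": 0}, {"tx": -40, "ty": -5, "tz": 0, "ax": 0, "ay": 0, "az": 0, "grip": 0}, {"tx": -40, "ty": -5, "tz": 0, "ax": 0, "ay": 0, "az": 0, "grip": 0}, {"tx": -40, "ty": -5, "tz": 0, "ax": 0, "ay": 0, "az": 0, "grip": 0}, {"tx": -40, "ty": -4, "tz": 0, "ax": 0, "ay": 0, "az": 0, "grip": 0}, {"tx": -35, "ty": -3, "tz": 0, "ax": 0, "ay": 0, "az": 0, "grip": 0}, {"tx": -25, "ty": -3, "tz": 0, "ax": 0, "ay": 0, "az": 0, "grip": 0}, {"tx": -15, "ty": -2, "tz": 0, "ax": 0, "ay": 0, "az": 0, "grip": 0}, {"tx": -6, "ty": 0, "tz": 0, "ax": 0, "ay": 0, "az": 0, "grip": 0}, {"tx": 0, "ty": 0, "tz": 0, "ax": 0, "ay": 0, "az": 0, "grip": 0}, {"tx": 0, "ty": 0, "tz": 0, "ax": 0, "ay": 0, "az": 0, "grip": 0}])

```text
t: 19.0
tool_pos: [0.5097, -0.2478, 0.1792]
orientation: [-2.053, -2.377, -0.0]
force: [0.2, -0.1, 1.1]
opening: 0.093
```

Run:
```python
from h import *
from plant import robot
delta(robot.read_state(),[.5126,-.2482,.036],FY)
w=robot.read_camera('wrist')
cv2.imwrite('pics/w6.png',w['frame'])
print(proj(w,np.array([.5126,-.2482,.068])))
```

```text
turn rv [-0.0005 -0.0009  0.0008] d after turn [ -0.8   2.8 143.2] d before turn [ -0.9   2.9 143.2]
t 19.0 [ 0.5097 -0.2478  0.1792] open 0.09304245509292705 F [ 0.25 -0.07  1.14]
[267.23720207 195.71205855]
```

View pics/w6.png

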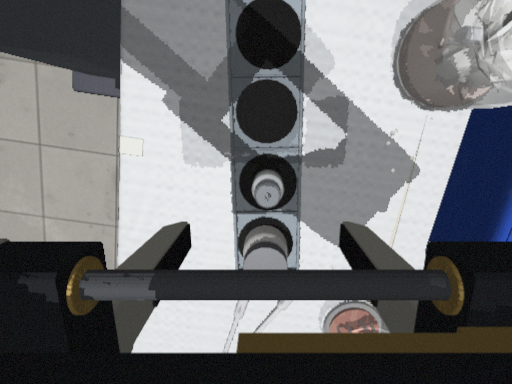

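Run:
```python
from h import *
from plant import robot
c=robot.read_camera('top');cv2.imwrite('pics/t6.png',cv2.resize(c['frame'][100:240,320:450],None,fx=4,fy=4))
s=robot.read_camera('side');cv2.imwrite('pics/s6.png',cv2.resize(s['frame'][200:384,220:420],None,fx=3.2,fy=3.2))
```

View pics/t6.png

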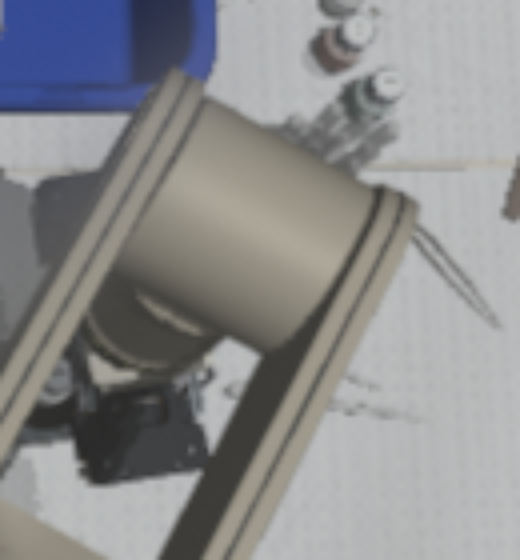

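View pics/s6.png

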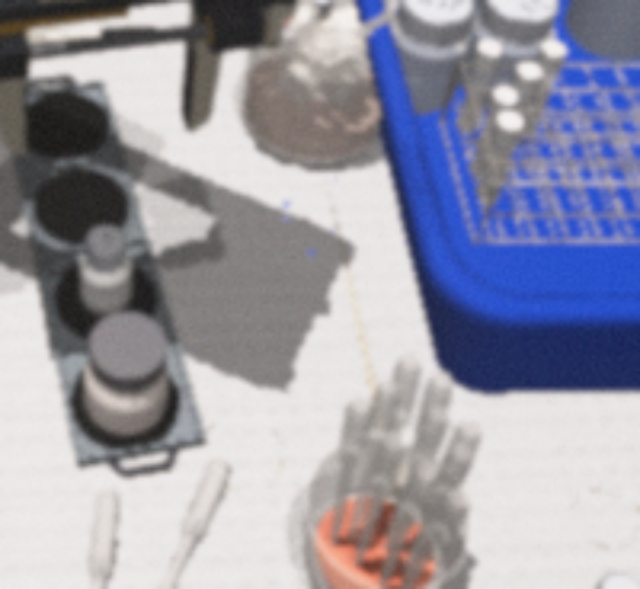

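The dropper cap is at (268,194), as predicted. A glass beaker sits near the jar at about (0.65,-0.38), so for the jar I'll turn the gripper away from it. Grasping the dropper.

step_arm(targets=[{"tx": -0.5, "ty": 2.5, "tz": 14, "ax": 0, "ay": 0, "az": 0, "grip": 0}, {"tx": 0, "ty": 0, "tz": 28, "ax": 0, "ay": 0, "az": 0, "grip": 0}, {"tx": 0, "ty": 0, "tz": 32, "ax": 0, "ay": 0, "az": 0, "grip": 0}, {"tx": 0, "ty": 0, "tz": 30, "ax": 0, "ay": 0, "az": 0, "grip": 0}, {"tx": 0, "ty": 0, "tz": 22, "ax": 0, "ay": 0, "az": 0, "grip": 0}, {"tx": 0, "ty": 0, "tz": 12, "ax": 0, "ay": 0, "az": 0, "grip": 0}, {"tx": 0, "ty": 0, "tz": 5, "ax": 0, "ay": 0, "az": 0, "grip": 40}, {"tx": 0, "ty": 0, "tz": 0, "ax": 0, "ay": 0, "az": 0, "grip": 80}, {"tx": 0, "ty": 0, "tz": 0, "ax": 0, "ay": 0, "az": 0, "grip": 120}, {"tx": 0, "ty": 0, "tz": 0, "ax": 0, "ay": 0, "az": 0, "grip": 145}, {"tx": 0, "ty": 0, "tz": 0, "ax": 0, "ay": 0, "az": 0, "grip": 165}, {"tx": 0, "ty": 0, "tz": 0, "ax": 0, "ay": 0, "az": 0, "grip": 185}, {"tx": 0, "ty": 0, "tz": 0, "ax": 0, "ay": 0, "az": 0, "grip": 205}, {"tx": 0, "ty": 0, "tz": 0, "ax": 0, "ay": 0, "az": 0, "grip": 205}, {"tx": 0, "ty": 0, "tz": 0, "ax": 0, "ay": 0, "az": 0, "grip": 205}], squeeze=15)

```text
t: 20.65
tool_pos: [0.5124, -0.2492, 0.0368]
orientation: [2.055, 2.376, 0.0]
force: [-0.4, 0.1, 1.3]
opening: 0.0336
```

Run:
```python
from h import *
from plant import robot
delta(robot.read_state(),[.4817,.2432,.16],EY)
```

```text
turn rv [ 0.0001  0.0002 -0.084 ] d after turn [ 486.5   81.9 -123.2] d before turn [ 491.6   40.8 -123.3]
t 20.65 [ 0.5124 -0.2492  0.0368] open 0.03359553032343892 F [-0.43  0.12  1.26]
```

step_arm(targets=[{"tx": 0, "ty": 0, "tz": -3, "ax": 0, "ay": 0, "az": 0, "grip": 205}, {"tx": 0, "ty": 0, "tz": -10, "ax": 0, "ay": 0, "az": 0, "grip": 205}, {"tx": 0, "ty": 0, "tz": -20, "ax": 0, "ay": 0, "az": 0, "grip": 205}, {"tx": 0, "ty": 0, "tz": -28, "ax": 0, "ay": 0, "az": 0, "grip": 205}, {"tx": 0, "ty": 0, "tz": -30, "ax": 0, "ay": 0, "az": 0, "grip": 205}, {"tx": 0, "ty": 0, "tz": -25, "ax": 0, "ay": 0, "az": 0, "grip": 205}, {"tx": 5, "ty": 0, "tz": -14, "ax": 0, "ay": 0, "az": 0, "grip": 205}, {"tx": 15, "ty": 1, "tz": 0, "ax": 0, "ay": 0, "az": 0, "grip": 205}, {"tx": 25, "ty": 2, "tz": 0, "ax": 0, "ay": 0, "az": 0, "grip": 205}, {"tx": 35, "ty": 3, "tz": 0, "ax": 0, "ay": 0, "az": 0, "grip": 205}, {"tx": 38, "ty": 3.5, "tz": 0, "ax": 0, "ay": 0, "az": 0, "grip": 205}, {"tx": 38, "ty": 3.5, "tz": 0, "ax": 0, "ay": 0, "az": 0, "grip": 205}, {"tx": 38, "ty": 3.5, "tz": 0, "ax": 0, "ay": 0, "az": 0, "grip": 205}, {"tx": 38, "ty": 3.5, "tz": 0, "ax": 0, "ay": 0, "az": 0, "grip": 205}, {"tx": 38, "ty": 3.5, "tz": 0, "ax": 0, "ay": 0, "az": 0, "grip": 205}, {"tx": 38, "ty": 3.5, "tz": 0, "ax": 0, "ay": 0, "az": 0, "grip": 205}, {"tx": 38, "ty": 3, "tz": 0, "ax": 0, "ay": 0, "az": 0, "grip": 205}, {"tx": 38, "ty": 3, "tz": 0, "ax": 0, "ay": 0, "az": 0, "grip": 205}, {"tx": 35, "ty": 3, "tz": 0, "ax": 0, "ay": 0, "az": 0, "grip": 205}, {"tx": 30, "ty": 2, "tz": 0, "ax": 0, "ay": 0, "az": 0, "grip": 205}])

```text
t: 22.65
tool_pos: [0.4827, 0.203, 0.1647]
orientation: [-2.052, -2.376, 0.003]
force: [-0.1, -0.8, -0.6]
opening: 0.0335
```

step_arm(targets=[{"tx": 25, "ty": 1, "tz": 0, "ax": 0, "ay": 0, "az": 0, "grip": 205}, {"tx": 13, "ty": 1, "tz": 0, "ax": 0, "ay": 0, "az": -0.02, "grip": 205}, {"tx": 4, "ty": 0, "tz": 0, "ax": 0, "ay": 0, "az": -0.03, "grip": 205}, {"tx": 0, "ty": 0, "tz": 0, "ax": 0, "ay": 0, "az": -0.034, "grip": 205}, {"tx": 0, "ty": 0, "tz": 0, "ax": 0, "ay": 0, "az": 0, "grip": 205}, {"tx": 0, "ty": 0, "tz": 0, "ax": 0, "ay": 0, "az": 0, "grip": 205}])

```text
t: 23.25
tool_pos: [0.4807, 0.2417, 0.1663]
orientation: [-1.954, -2.459, 0.001]
force: [-1.0, 0.1, -0.2]
opening: 0.0336
```

Run:
```python
from h import *
from plant import robot
delta(robot.read_state(),[.4817,.2432,.0348],EY)
s=robot.read_camera('side')
cv2.imwrite('pics/s7.png',cv2.resize(s['frame'][80:240,160:320],None,fx=3.7,fy=3.7))
```

```text
turn rv [-0.0007  0.0003 -0.0011] d after turn [  1.3   1.3 131.5] d before turn [  1.3   1.4 131.5]
t 23.25 [0.4807 0.2417 0.1663] open 0.03363937783266782 F [-0.97  0.08 -0.2 ]
```

View pics/s7.png

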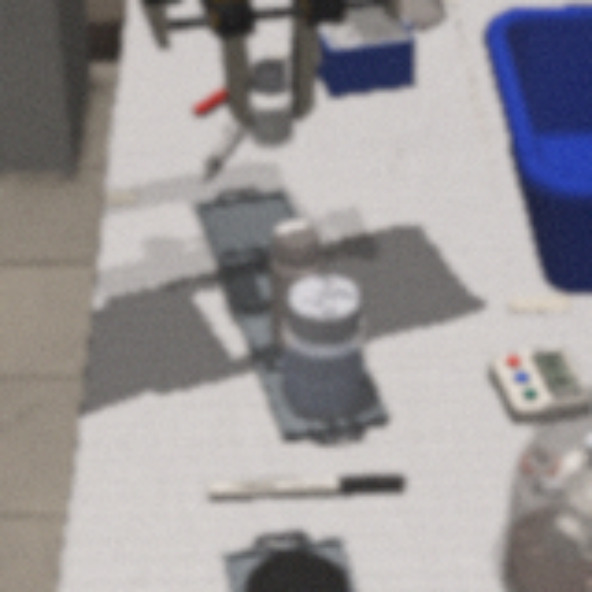

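Wide and tall are standing and the dropper is held upright. Lowering it.

step_arm(targets=[{"tx": 1, "ty": 1, "tz": 10, "ax": 0, "ay": 0, "az": 0, "grip": 205}, {"tx": 0.5, "ty": 0.5, "tz": 22, "ax": 0, "ay": 0, "az": 0, "grip": 205}, {"tx": 0, "ty": 0, "tz": 28, "ax": 0, "ay": 0, "az": 0, "grip": 205}, {"tx": 0, "ty": 0, "tz": 28, "ax": 0, "ay": 0, "az": 0, "grip": 205}, {"tx": 0, "ty": 0, "tz": 22, "ax": 0, "ay": 0, "az": 0, "grip": 205}, {"tx": 0, "ty": 0, "tz": 11, "ax": 0, "ay": 0, "az": 0, "grip": 205}, {"tx": 0, "ty": 0, "tz": 5, "ax": 0, "ay": 0, "az": 0, "grip": 205}, {"tx": 0, "ty": 0, "tz": 2.5, "ax": 0, "ay": 0, "az": 0, "grip": 205}, {"tx": 0, "ty": 0, "tz": 1, "ax": 0, "ay": 0, "az": 0, "grip": 205}, {"tx": 0, "ty": 0, "tz": 0.5, "ax": 0, "ay": 0, "az": 0, "grip": 205}, {"tx": 0, "ty": 0, "tz": 0.5, "ax": 0, "ay": 0, "az": 0, "grip": 205}, {"tx": 0, "ty": 0, "tz": 0, "ax": 0, "ay": 0, "az": 0, "grip": 205}, {"tx": 0, "ty": 0, "tz": 0, "ax": 0, "ay": 0, "az": 0, "grip": 205}])

```text
t: 24.6
tool_pos: [0.4822, 0.2444, 0.0365]
orientation: [1.953, 2.46, 0.001]
force: [0.1, -0.7, -0.6]
opening: 0.0337
```

step_arm(targets=[{"tx": 0, "ty": 0, "tz": 0.5, "ax": 0, "ay": 0, "az": 0, "grip": 205}, {"tx": 0, "ty": 0, "tz": 0.5, "ax": 0, "ay": 0, "az": 0, "grip": 205}, {"tx": 0, "ty": 0, "tz": 0, "ax": 0, "ay": 0, "az": 0, "grip": 205}, {"tx": 0, "ty": 0, "tz": 0, "ax": 0, "ay": 0, "az": 0, "grip": 205}])

```text
t: 25.0
tool_pos: [0.4819, 0.2443, 0.0351]
orientation: [-1.953, -2.461, 0.0]
force: [-1.2, -0.4, -1.3]
opening: 0.0335
```

step_arm(targets=[{"tx": 0, "ty": 0, "tz": 0.5, "ax": 0, "ay": 0, "az": 0, "grip": 205}, {"tx": 0, "ty": 0, "tz": 0.3, "ax": 0, "ay": 0, "az": 0, "grip": 205}, {"tx": 0, "ty": 0, "tz": 0, "ax": 0, "ay": 0, "az": 0, "grip": 205}, {"tx": 0, "ty": 0, "tz": 0, "ax": 0, "ay": 0, "az": 0, "grip": 205}])

```text
t: 25.4
tool_pos: [0.482, 0.2443, 0.0347]
orientation: [1.953, 2.461, 0.0]
force: [-2.2, -0.9, 5.1]
opening: 0.0338
```

Contact at 5 N. Release, rise, and go to the jar.

step_arm(targets=[{"tx": 0, "ty": 0, "tz": -0.3, "ax": 0, "ay": 0, "az": 0, "grip": 205}, {"tx": 0, "ty": 0, "tz": 0, "ax": 0, "ay": 0, "az": 0, "grip": 150}, {"tx": 0, "ty": 0, "tz": 0, "ax": 0, "ay": 0, "az": 0, "grip": 110}, {"tx": 0, "ty": 0, "tz": 0, "ax": 0, "ay": 0, "az": 0, "grip": 70}, {"tx": 0, "ty": 0, "tz": 0, "ax": 0, "ay": 0, "az": 0, "grip": 30}, {"tx": 0, "ty": 0, "tz": 0, "ax": 0, "ay": 0, "az": 0, "grip": 0}, {"tx": 0, "ty": 0, "tz": 0, "ax": 0, "ay": 0, "az": 0, "grip": 0}, {"tx": 0, "ty": 0, "tz": -10, "ax": 0, "ay": 0, "az": 0, "grip": 0}, {"tx": 0, "ty": 0, "tz": -25, "ax": 0, "ay": 0, "az": 0, "grip": 0}, {"tx": 0, "ty": 0, "tz": -35, "ax": 0, "ay": 0, "az": 0, "grip": 0}, {"tx": 0, "ty": 0, "tz": -40, "ax": 0, "ay": 0, "az": 0, "grip": 0}, {"tx": 0, "ty": 0, "tz": -35, "ax": 0, "ay": 0, "az": 0, "grip": 0}, {"tx": 0, "ty": 0, "tz": -15, "ax": 0, "ay": 0, "az": 0, "grip": 0}, {"tx": 0, "ty": 0, "tz": 0, "ax": 0, "ay": 0, "az": 0, "grip": 0}])

```text
t: 26.8
tool_pos: [0.4836, 0.245, 0.198]
orientation: [1.951, 2.458, 0.008]
force: [0.2, 0.2, -0.7]
opening: 0.0934
```

Run:
```python
from h import *
from plant import robot
delta(robot.read_state(),[.5205,-.325,.195],.6)
a=cv2.imread('pics/top0.png');t=robot.read_camera('top')
for uv in [(376,158),(388,148),(388,160),(372,148)]: print(uv,ray(t,uv,.0).round(3),ray(t,uv,.1).round(3))
cv2.imwrite('pics/t7.png',cv2.resize(a[100:240,320:450],None,fx=4.2,fy=4.2,interpolation=cv2.INTER_CUBIC))
```

```text
turn rv [ 5.80e-03  2.00e-04 -3.71e-01] d after turn [-491.2 -291.4    3. ] d before turn [-563.4  -93.5    2. ]
t 26.8 [0.4836 0.245  0.198 ] open 0.09335163481030839 F [ 0.21  0.19 -0.69]
(376, 158) [ 0.628 -0.392  0.   ] [ 0.606 -0.365  0.1  ]
(388, 148) [ 0.659 -0.43   0.   ] [ 0.634 -0.4    0.1  ]
(388, 160) [ 0.622 -0.428  0.   ] [ 0.6   -0.399  0.1  ]
(372, 148) [ 0.659 -0.382  0.   ] [ 0.635 -0.355  0.1  ]
```

View pics/t7.png

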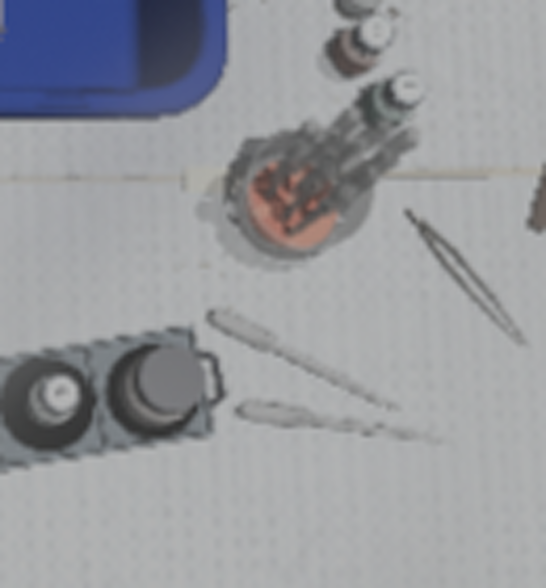

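step_arm(targets=[{"tx": -15, "ty": -2.5, "tz": 0, "ax": 0, "ay": 0, "az": 0, "grip": 0}, {"tx": -30, "ty": -5, "tz": 0, "ax": 0, "ay": 0, "az": 0, "grip": 0}, {"tx": -42, "ty": -7, "tz": 0, "ax": 0, "ay": 0, "az": 0, "grip": 0}, {"tx": -42, "ty": -7, "tz": 0, "ax": 0, "ay": 0, "az": 0, "grip": 0}, {"tx": -42, "ty": -7, "tz": 0, "ax": 0, "ay": 0, "az": 0, "grip": 0}, {"tx": -42, "ty": -7, "tz": 0, "ax": 0, "ay": 0, "az": 0, "grip": 0}, {"tx": -42, "ty": -7, "tz": 0, "ax": 0, "ay": 0, "az": 0, "grip": 0}, {"tx": -42, "ty": -7, "tz": 0, "ax": 0, "ay": 0, "az": 0, "grip": 0}, {"tx": -42, "ty": -7, "tz": 0, "ax": 0, "ay": 0, "az": 0, "grip": 0}, {"tx": -42, "ty": -7, "tz": 0, "ax": 0, "ay": 0, "az": 0, "grip": 0}, {"tx": -42, "ty": -7, "tz": 0, "ax": 0, "ay": 0, "az": 0, "grip": 0}, {"tx": -42, "ty": -7, "tz": 0, "ax": 0, "ay": 0, "az": 0, "grip": 0}, {"tx": -40, "ty": -7, "tz": 0, "ax": 0, "ay": 0, "az": 0, "grip": 0}, {"tx": -30, "ty": -5, "tz": 0, "ax": 0, "ay": 0, "az": 0, "grip": 0}, {"tx": -20, "ty": -3, "tz": 0, "ax": 0, "ay": 0, "az": 0, "grip": 0}, {"tx": -8, "ty": -1, "tz": 0, "ax": 0, "ay": 0, "az": -0.09, "grip": 0}, {"tx": 0, "ty": 0, "tz": 0, "ax": 0, "ay": 0, "az": -0.1, "grip": 0}, {"tx": 0, "ty": 0, "tz": 0, "ax": 0, "ay": 0, "az": -0.08, "grip": 0}, {"tx": 0, "ty": 0, "tz": 0, "ax": 0, "ay": 0, "az": 0, "grip": 0}, {"tx": 0, "ty": 0, "tz": 0, "ax": 0, "ay": 0, "az": 0, "grip": 0}])

```text
t: 28.85
tool_pos: [0.5174, -0.3251, 0.1927]
orientation: [-1.606, -2.696, -0.0]
force: [-1.1, -0.5, -0.2]
opening: 0.093
```

Run:
```python
from h import *
from plant import robot
delta(robot.read_state(),[.5205,-.325,.034],.5)
w=robot.read_camera('wrist')
cv2.imwrite('pics/w8.png',w['frame'])
print(proj(w,np.array([.5205,-.325,.066])))
```

```text
turn rv [-0.0015 -0.0028 -0.0038] d after turn [ -1.4   2.8 158.7] d before turn [ -1.8   3.1 158.7]
t 28.85 [ 0.5174 -0.3251  0.1927] open 0.09298604683514332 F [-1.07 -0.53 -0.18]
[267.37546805 192.40816691]
```

View pics/w8.png

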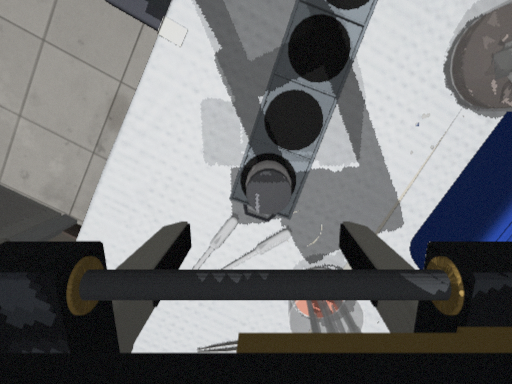

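Run:
```python
import cv2
a=cv2.imread('pics/w8.png');cv2.imwrite('pics/w8z.png',cv2.resize(a[140:240,210:330],None,fx=5,fy=5,interpolation=cv2.INTER_CUBIC))
```

```text
(no output)
```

View pics/w8z.png

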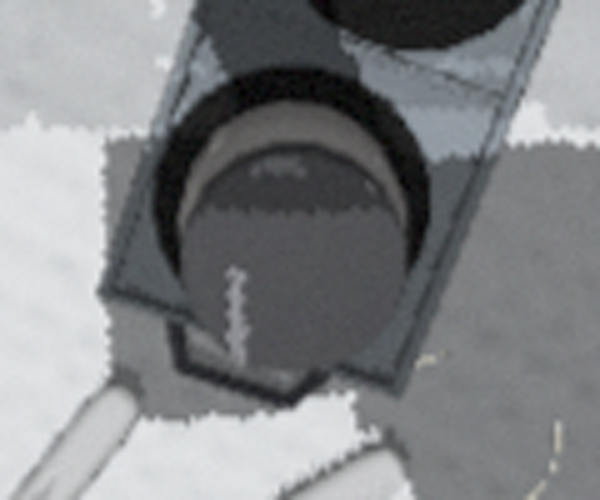

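The lid centre is at (269,191.5), against a prediction of (267,192). Grasping the jar.

step_arm(targets=[{"tx": -1.5, "ty": 3.5, "tz": 14, "ax": 0, "ay": 0, "az": 0, "grip": 0}, {"tx": 0, "ty": 0, "tz": 28, "ax": 0, "ay": 0, "az": 0, "grip": 0}, {"tx": 0, "ty": 0, "tz": 35, "ax": 0, "ay": 0, "az": 0, "grip": 0}, {"tx": 0, "ty": 0, "tz": 33, "ax": 0, "ay": 0, "az": 0, "grip": 0}, {"tx": 0, "ty": 0, "tz": 25, "ax": 0, "ay": 0, "az": 0, "grip": 0}, {"tx": 0, "ty": 0, "tz": 14, "ax": 0, "ay": 0, "az": 0, "grip": 0}, {"tx": 0, "ty": 0, "tz": 8, "ax": 0, "ay": 0, "az": 0, "grip": 0}, {"tx": 0, "ty": 0, "tz": 2, "ax": 0, "ay": 0, "az": 0, "grip": 40}, {"tx": 0, "ty": 0, "tz": 0, "ax": 0, "ay": 0, "az": 0, "grip": 80}, {"tx": 0, "ty": 0, "tz": 0, "ax": 0, "ay": 0, "az": 0, "grip": 105}, {"tx": 0, "ty": 0, "tz": 0, "ax": 0, "ay": 0, "az": 0, "grip": 125}, {"tx": 0, "ty": 0, "tz": 0, "ax": 0, "ay": 0, "az": 0, "grip": 150}, {"tx": 0, "ty": 0, "tz": 0, "ax": 0, "ay": 0, "az": 0, "grip": 160}, {"tx": 0, "ty": 0, "tz": 0, "ax": 0, "ay": 0, "az": 0, "grip": 160}, {"tx": 0, "ty": 0, "tz": 0, "ax": 0, "ay": 0, "az": 0, "grip": 160}], squeeze=15)

```text
t: 30.4
tool_pos: [0.5228, -0.3252, 0.0363]
orientation: [1.604, 2.7, -0.0]
force: [-0.2, -0.2, 4.8]
opening: 0.0513
```

Run:
```python
from h import *
from plant import robot
delta(robot.read_state(),[.4649,.3174,.165],EY)
```

```text
turn rv [0.0004 0.0008 0.27  ] d after turn [ 638.9   89.5 -128.7] d before turn [ 591.8  256.7 -129.1]
t 30.4 [ 0.5228 -0.3252  0.0363] open 0.05134483144663598 F [-0.2  -0.2   4.76]
```

step_arm(targets=[{"tx": 0, "ty": 0, "tz": -3, "ax": 0, "ay": 0, "az": 0, "grip": 160}, {"tx": 0, "ty": 0, "tz": -10, "ax": 0, "ay": 0, "az": 0, "grip": 160}, {"tx": 0, "ty": 0, "tz": -20, "ax": 0, "ay": 0, "az": 0, "grip": 160}, {"tx": 0, "ty": 0, "tz": -28, "ax": 0, "ay": 0, "az": 0, "grip": 160}, {"tx": 0, "ty": 0, "tz": -30, "ax": 0, "ay": 0, "az": 0, "grip": 160}, {"tx": 0, "ty": 0, "tz": -25, "ax": 0, "ay": 0, "az": 0.05, "grip": 160}, {"tx": 0, "ty": 0, "tz": -14, "ax": 0, "ay": 0, "az": 0.08, "grip": 160}, {"tx": 0, "ty": 0, "tz": 0, "ax": 0, "ay": 0, "az": 0.08, "grip": 160}, {"tx": 10, "ty": 1, "tz": 0, "ax": 0, "ay": 0, "az": 0.06, "grip": 160}, {"tx": 25, "ty": 3.5, "tz": 0, "ax": 0, "ay": 0, "az": 0, "grip": 160}, {"tx": 35, "ty": 5, "tz": 0, "ax": 0, "ay": 0, "az": 0, "grip": 160}, {"tx": 38, "ty": 5, "tz": 0, "ax": 0, "ay": 0, "az": 0, "grip": 160}, {"tx": 38, "ty": 5, "tz": 0, "ax": 0, "ay": 0, "az": 0, "grip": 160}, {"tx": 38, "ty": 5, "tz": 0, "ax": 0, "ay": 0, "az": 0, "grip": 160}, {"tx": 38, "ty": 5, "tz": 0, "ax": 0, "ay": 0, "az": 0, "grip": 160}, {"tx": 38, "ty": 5.5, "tz": 0, "ax": 0, "ay": 0, "az": 0, "grip": 160}, {"tx": 38, "ty": 5.5, "tz": 0, "ax": 0, "ay": 0, "az": 0, "grip": 160}, {"tx": 38, "ty": 5.5, "tz": 0, "ax": 0, "ay": 0, "az": 0, "grip": 160}, {"tx": 38, "ty": 5.5, "tz": 0, "ax": 0, "ay": 0, "az": 0, "grip": 160}, {"tx": 38, "ty": 5.5, "tz": 0, "ax": 0, "ay": 0, "az": 0, "grip": 160}])

```text
t: 32.4
tool_pos: [0.4835, 0.0908, 0.1663]
orientation: [1.953, 2.46, 0.001]
force: [0.6, -0.7, -1.3]
opening: 0.0511
```

Run:
```python
from h import *
from plant import robot
delta(robot.read_state(),[.4649,.3174,.165],EY)
```

```text
turn rv [ 0.0007  0.     -0.0001] d after turn [224.9  33.4   1.3] d before turn [225.   33.3   1.3]
t 32.4 [0.4835 0.0908 0.1663] open 0.051079258391429315 F [ 0.58 -0.72 -1.3 ]
```

step_arm(targets=[{"tx": 38, "ty": 5.5, "tz": 0, "ax": 0, "ay": 0, "az": 0, "grip": 160}, {"tx": 38, "ty": 5.5, "tz": 0, "ax": 0, "ay": 0, "az": 0, "grip": 160}, {"tx": 38, "ty": 5.5, "tz": 0, "ax": 0, "ay": 0, "az": 0, "grip": 160}, {"tx": 35, "ty": 5, "tz": 0, "ax": 0, "ay": 0, "az": 0, "grip": 160}, {"tx": 25, "ty": 4, "tz": 0, "ax": 0, "ay": 0, "az": 0, "grip": 160}, {"tx": 12, "ty": 2, "tz": 0, "ax": 0, "ay": 0, "az": 0, "grip": 160}, {"tx": 3, "ty": 0, "tz": 0, "ax": 0, "ay": 0, "az": 0, "grip": 160}, {"tx": 0, "ty": 0, "tz": 0, "ax": 0, "ay": 0, "az": 0, "grip": 160}, {"tx": 0, "ty": 0, "tz": 0, "ax": 0, "ay": 0, "az": 0, "grip": 160}])

```text
t: 33.3
tool_pos: [0.468, 0.2784, 0.1656]
orientation: [1.954, 2.46, -0.001]
force: [-1.2, 0.3, -1.2]
opening: 0.0512
```

Run:
```python
from h import *
from plant import robot
delta(robot.read_state(),[.4649,.3174,.0343],EY)
s=robot.read_camera('side')
cv2.imwrite('pics/s9.png',cv2.resize(s['frame'][60:220,160:320],None,fx=3.7,fy=3.7))
```

```text
turn rv [-0.0002  0.0004 -0.001 ] d after turn [ 38.7   5.9 131.3] d before turn [ 38.8   5.8 131.3]
t 33.3 [0.468  0.2784 0.1656] open 0.051220815589328894 F [-1.2   0.27 -1.18]
```

View pics/s9.png

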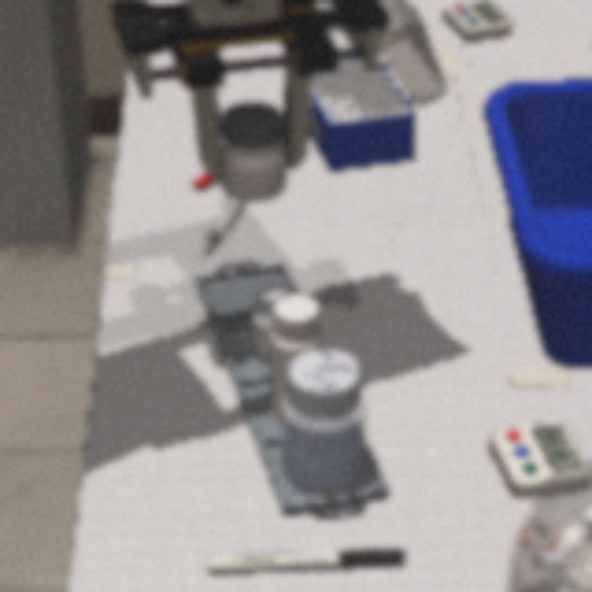

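Some of the shift was cut by the speed cap, so I'll make up the remainder and then lower.

step_arm(targets=[{"tx": 8, "ty": 1.5, "tz": 0, "ax": 0, "ay": 0, "az": 0, "grip": 160}, {"tx": 14, "ty": 2, "tz": 0, "ax": 0, "ay": 0, "az": 0, "grip": 160}, {"tx": 12, "ty": 1.5, "tz": 0, "ax": 0, "ay": 0, "az": 0, "grip": 160}, {"tx": 4.5, "ty": 0.5, "tz": 0, "ax": 0, "ay": 0, "az": 0, "grip": 160}, {"tx": 0, "ty": 0, "tz": 0, "ax": 0, "ay": 0, "az": 0, "grip": 160}, {"tx": 0, "ty": 0, "tz": 0, "ax": 0, "ay": 0, "az": 0, "grip": 160}, {"tx": 0, "ty": 0, "tz": 0, "ax": 0, "ay": 0, "az": 0, "grip": 160}])

```text
t: 34.05
tool_pos: [0.4643, 0.3181, 0.1655]
orientation: [1.953, 2.461, -0.0]
force: [1.2, 0.6, -1.5]
opening: 0.051
```

Run:
```python
from h import *
from plant import robot
delta(robot.read_state(),[.4649,.3174,.0343],EY)
w=robot.read_camera('wrist');a=w['frame']
cv2.circle(a,tuple(int(x) for x in proj(w,np.array([.4649,.3174,.004])).round()),2,(0,0,255),-1)
cv2.imwrite('pics/w9.png',a)
```

```text
turn rv [-0.0002  0.0002  0.0001] d after turn [ -0.8   0.4 131.2] d before turn [ -0.8   0.4 131.2]
t 34.05 [0.4643 0.3181 0.1655] open 0.051027866618027475 F [ 1.15  0.6  -1.54]
```

View pics/w9.png

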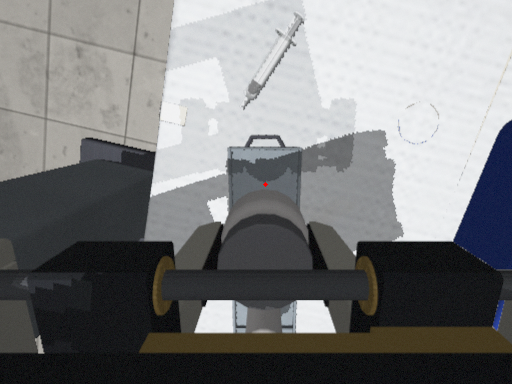

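The centre dot (265,184) is mid-compartment and the way down is clear.

step_arm(targets=[{"tx": -0.5, "ty": 0.5, "tz": 10, "ax": 0, "ay": 0, "az": 0, "grip": 160}, {"tx": 0, "ty": 0, "tz": 22, "ax": 0, "ay": 0, "az": 0, "grip": 160}, {"tx": 0, "ty": 0, "tz": 28, "ax": 0, "ay": 0, "az": 0, "grip": 160}, {"tx": 0, "ty": 0, "tz": 28, "ax": 0, "ay": 0, "az": 0, "grip": 160}, {"tx": 0, "ty": 0, "tz": 20, "ax": 0, "ay": 0, "az": 0, "grip": 160}, {"tx": 0, "ty": 0, "tz": 11, "ax": 0, "ay": 0, "az": 0, "grip": 160}, {"tx": 0, "ty": 0, "tz": 5, "ax": 0, "ay": 0, "az": 0, "grip": 160}, {"tx": 0, "ty": 0, "tz": 2.5, "ax": 0, "ay": 0, "az": 0, "grip": 160}, {"tx": 0, "ty": 0, "tz": 1, "ax": 0, "ay": 0, "az": 0, "grip": 160}, {"tx": 0, "ty": 0, "tz": 0.5, "ax": 0, "ay": 0, "az": 0, "grip": 160}, {"tx": 0, "ty": 0, "tz": 0, "ax": 0, "ay": 0, "az": 0, "grip": 160}, {"tx": 0, "ty": 0, "tz": 0, "ax": 0, "ay": 0, "az": 0, "grip": 160}])

```text
t: 35.3
tool_pos: [0.4654, 0.3181, 0.0383]
orientation: [1.953, 2.46, 0.002]
force: [-0.0, 0.5, -0.7]
opening: 0.0512
```

step_arm(targets=[{"tx": 0, "ty": 0, "tz": 0.5, "ax": 0, "ay": 0, "az": 0, "grip": 160}, {"tx": 0, "ty": 0, "tz": 0.5, "ax": 0, "ay": 0, "az": 0, "grip": 160}, {"tx": 0, "ty": 0, "tz": 0, "ax": 0, "ay": 0, "az": 0, "grip": 160}, {"tx": 0, "ty": 0, "tz": 0, "ax": 0, "ay": 0, "az": 0, "grip": 160}])

```text
t: 35.7
tool_pos: [0.4649, 0.3179, 0.0366]
orientation: [-1.953, -2.461, 0.0]
force: [0.7, -0.2, -0.4]
opening: 0.0515
```

step_arm(targets=[{"tx": 0, "ty": 0, "tz": 0.7, "ax": 0, "ay": 0, "az": 0, "grip": 160}, {"tx": 0, "ty": 0, "tz": 0.7, "ax": 0, "ay": 0, "az": 0, "grip": 160}, {"tx": 0, "ty": 0, "tz": 0, "ax": 0, "ay": 0, "az": 0, "grip": 160}, {"tx": 0, "ty": 0, "tz": 0, "ax": 0, "ay": 0, "az": 0, "grip": 160}])

```text
t: 36.1
tool_pos: [0.465, 0.3178, 0.0352]
orientation: [-1.953, -2.461, 0.0]
force: [-0.1, 0.6, -0.9]
opening: 0.0515
```

step_arm(targets=[{"tx": 0, "ty": 0, "tz": 0.5, "ax": 0, "ay": 0, "az": 0, "grip": 160}, {"tx": 0, "ty": 0, "tz": 0.5, "ax": 0, "ay": 0, "az": 0, "grip": 160}, {"tx": 0, "ty": 0, "tz": 0, "ax": 0, "ay": 0, "az": 0, "grip": 160}, {"tx": 0, "ty": 0, "tz": 0, "ax": 0, "ay": 0, "az": 0, "grip": 160}])

```text
t: 36.5
tool_pos: [0.465, 0.3179, 0.0343]
orientation: [-1.953, -2.461, -0.0]
force: [0.8, -0.6, 0.5]
opening: 0.0511
```

step_arm(targets=[{"tx": 0, "ty": 0, "tz": 0.4, "ax": 0, "ay": 0, "az": 0, "grip": 160}, {"tx": 0, "ty": 0, "tz": 0, "ax": 0, "ay": 0, "az": 0, "grip": 160}, {"tx": 0, "ty": 0, "tz": 0, "ax": 0, "ay": 0, "az": 0, "grip": 160}])

```text
t: 36.8
tool_pos: [0.465, 0.3179, 0.0343]
orientation: [1.953, 2.461, 0.0]
force: [-2.5, -1.6, 5.5]
opening: 0.0518
```

Contact. Release, rise and retreat.

step_arm(targets=[{"tx": 0, "ty": 0, "tz": -0.3, "ax": 0, "ay": 0, "az": 0, "grip": 160}, {"tx": 0, "ty": 0, "tz": 0, "ax": 0, "ay": 0, "az": 0, "grip": 105}, {"tx": 0, "ty": 0, "tz": 0, "ax": 0, "ay": 0, "az": 0, "grip": 75}, {"tx": 0, "ty": 0, "tz": 0, "ax": 0, "ay": 0, "az": 0, "grip": 40}, {"tx": 0, "ty": 0, "tz": 0, "ax": 0, "ay": 0, "az": 0, "grip": 0}, {"tx": 0, "ty": 0, "tz": 0, "ax": 0, "ay": 0, "az": 0, "grip": 0}, {"tx": 0, "ty": 0, "tz": 0, "ax": 0, "ay": 0, "az": 0, "grip": 0}, {"tx": 0, "ty": 0, "tz": -10, "ax": 0, "ay": 0, "az": 0, "grip": 0}, {"tx": 0, "ty": 0, "tz": -25, "ax": 0, "ay": 0, "az": 0, "grip": 0}, {"tx": 0, "ty": 0, "tz": -35, "ax": 0, "ay": 0, "az": 0, "grip": 0}, {"tx": 0, "ty": 0, "tz": -40, "ax": 0, "ay": 0, "az": 0, "grip": 0}, {"tx": 0, "ty": 0, "tz": -40, "ax": 0, "ay": 0, "az": 0, "grip": 0}, {"tx": 0, "ty": 0, "tz": -25, "ax": 0, "ay": 0, "az": 0, "grip": 0}])

```text
t: 38.1
tool_pos: [0.4661, 0.3185, 0.214]
orientation: [1.952, 2.459, 0.007]
force: [-0.1, -0.1, 0.0]
opening: 0.0929
```

step_arm(targets=[{"tx": -20, "ty": 0, "tz": 0, "ax": 0, "ay": 0, "az": 0, "grip": 0}, {"tx": -35, "ty": 0, "tz": 0, "ax": 0, "ay": 0, "az": 0, "grip": 0}, {"tx": -35, "ty": 0, "tz": 0, "ax": 0, "ay": 0, "az": 0, "grip": 0}, {"tx": -35, "ty": 0, "tz": 0, "ax": 0, "ay": 0, "az": 0, "grip": 0}, {"tx": -35, "ty": 0, "tz": 0, "ax": 0, "ay": 0, "az": 0, "grip": 0}, {"tx": -35, "ty": 0, "tz": 0, "ax": 0, "ay": 0, "az": 0, "grip": 0}, {"tx": -35, "ty": 0, "tz": 0, "ax": 0, "ay": 0, "az": 0, "grip": 0}, {"tx": -35, "ty": 0, "tz": 0, "ax": 0, "ay": 0, "az": 0, "grip": 0}, {"tx": -35, "ty": 0, "tz": 0, "ax": 0, "ay": 0, "az": 0, "grip": 0}, {"tx": -35, "ty": 0, "tz": 0, "ax": 0, "ay": 0, "az": 0, "grip": 0}, {"tx": -35, "ty": 0, "tz": 0, "ax": 0, "ay": 0, "az": 0, "grip": 0}, {"tx": -35, "ty": 0, "tz": 0, "ax": 0, "ay": 0, "az": 0, "grip": 0}, {"tx": -35, "ty": 0, "tz": 0, "ax": 0, "ay": 0, "az": 0, "grip": 0}, {"tx": -35, "ty": 0, "tz": 0, "ax": 0, "ay": 0, "az": 0, "grip": 0}, {"tx": -20, "ty": 0, "tz": 0, "ax": 0, "ay": 0, "az": 0, "grip": 0}, {"tx": 0, "ty": 0, "tz": 0, "ax": 0, "ay": 0, "az": 0, "grip": 0}])

```text
t: 39.7
tool_pos: [0.5775, -0.1665, 0.2095]
orientation: [1.956, 2.458, -0.0]
force: [0.3, -0.4, -0.5]
opening: 0.0932
```

Run:
```python
from h import *
from plant import robot
t=robot.read_camera('top');s=robot.read_camera('side')
for n,p,z in [('jar',(.4649,.3174),.064),('drop',(.4817,.2432),.066),('tall',(.4985,.1691),.1),('wide',(.5153,.095),.098)]:
    X=np.array([*p,z]);a=proj(t,X);b=proj(s,X);print(n,((a-[110,150])*5.9).round(),((b-[200,90])*4.5).round())
cv2.imwrite('pics/tf.png',cv2.resize(t['frame'][150:245,110:245],None,fx=5.9,fy=5.9,interpolation=cv2.INTER_CUBIC))
cv2.imwrite('pics/sf.png',cv2.resize(s['frame'][90:215,200:300],None,fx=4.5,fy=4.5,interpolation=cv2.INTER_CUBIC))
cv2.imwrite('pics/tfull.png',t['frame'])
```

```text
jar [145. 370.] [122. 154.]
drop [300. 333.] [149. 214.]
tall [446. 286.] [179. 235.]
wide [604. 249.] [212. 311.]
```

View pics/tf.png

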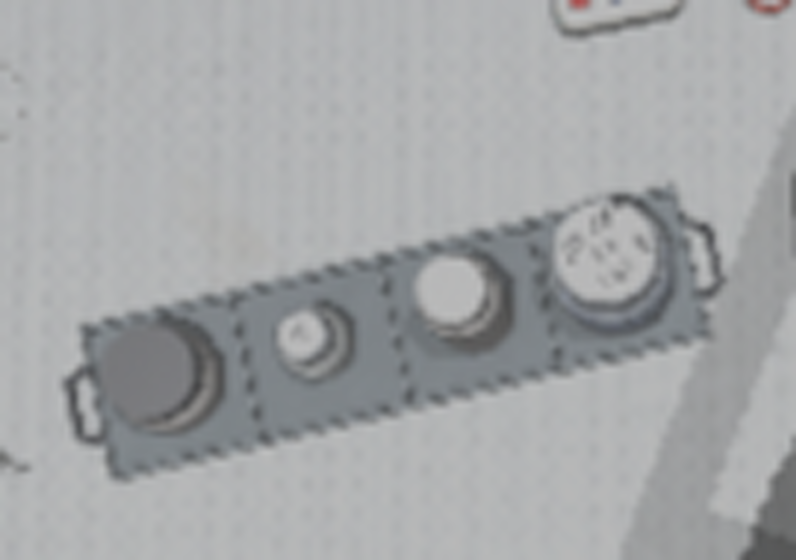

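View pics/sf.png

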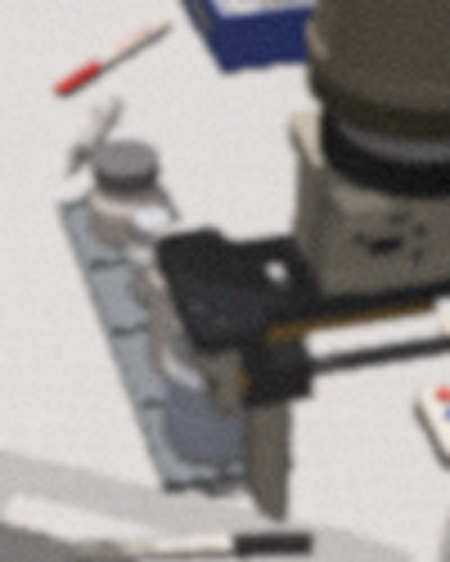

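All four stand upright in reverse order: jar, dropper, tall, wide from the left. The caps are at (148,372), (302,335), (450,290) and (606,252) in the zoomed top view, each within 1 camera pixel (about 2 mm) of its target. Handing in.

Run:
```python
from plant import robot
print(robot.close_job(), robot.read_state()['t'])
```

```text
the job is handed in; nothing more can be done
the job is handed in; nothing more can be done
```

All four containers are in the empty tray in reverse order, and I handed the job in at about 40 s of the 102 s allowed. From the robot's left they now stand as jar, dropper, tall bottle, wide bottle; in the full tray the order was wide, tall, dropper, jar.

- **Placing:** I lowered each one until the wrist force showed light contact, with readings of 2 to 6 N, and then opened the gripper. Nothing tipped over.
- **Last check, top view:** all four caps lay within about 2 mm of where they should be for the middle of their compartments. All stood upright, and the gripper was clear at about 0.21 m height.
- **Last check, side view:** the gripper partly hid the middle containers. That view agreed for the jar and for what could be seen of the wide bottle.
- **Problems on the way:** my first move call was refused for missing keys, so nothing moved. The jar's carry was cut about 39 mm short by the speed cap; I saw this before lowering and made it up.

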